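Raise the mixing cup to the gauge mark

ROBOT

A 6-joint arm with a two-finger parallel gripper is mounted at the origin on the work surface. World frame = base frame: x ahead of the robot, y to its left, z up, the work surface at z = 0. Lengths are in m, angles in rad, forces in N, time in s.
With the tool pointing down it reaches from about 0.375 to 0.975 m from the base axis. Payload 3.8 kg.
Tool frame: the origin (TCP) lies midway between the tips of the shut fingers; the grasp point (between the pads) lies 19 mm behind it; z points along the fingers, y is the line along which they close (so a half turn about z gives the same grasp; the last joint's range is limited). The gripper opens to 85 mm and grips with 20 to 120 N. Pads are 22 mm wide; open, the fingers measure 114 mm over their backs; the gripper's body (76 mm by 85 mm) begins 54 mm behind the grasp point. The pads swing forward as they close: fully open they stand 13 mm farther back than shut.
Start: joints at [1.104, 0.264, 1.604, -0, 1.274, -0.037], TCP at [0.281, 0.614, 0.202] pointing down, gripper open.
Joint ranges: [-2.63, 2.63], [-0.94, 2.18], [0.31, 2.57], [-1.31, 4.45], [0, 2.66], [-2.55, 2.55]. Speed limits (rad/s): [2.57, 2.57, 3.14, 3.14, 3.14, 3.14].

INTERFACE

Orientations are given as a rotation vector (axis times angle).
In Python, from workcell import sensors, viewer, job gives the robot as it stands.
- The arm moves only by the shell command python3 -m inch 'ROWS' [FORCE]. ROWS is JSON, one flat list of numbers, 7 for each row, row after row: the shift along the tool's x, y, z in mm, then the turn, a rotation vector about the tool's x, y, z in degrees, then the finger opening in mm, from 0 to 85.4. A call has exactly 8 rows; each row shifts and turns the commanded pose from where the row before left it, along the tool's axes as they then stand; what a row does not reach is not made up. A row lasts 1/10 s, in which the tool goes at most 50 mm and 8.59 degrees, less where a joint would pass 70% of its speed; a pose out of reach is approached as far as the arm can. A call is refused whole if a number of a shift passes 50 or a number of a turn 8.59, either way. A call with a gripper value outside its range is refused whole. The fingers move at their own pace and stop on an object; FORCE is the grip in N (left out, the last holds). Time passes only in rows, so rows that do not move let the fingers close, or fill a call up. It gives the time, the measured TCP pose, the force, the opening and the grip force at its end, in the units of the state.
- sensors.read_state(): the state, without advancing time (a new reading comes with each control period).
- viewer.read_camera(name): name is "scene" or "top" or "wrist"; returns the picture (480x640x3 uint8, red, green, blue); there is no depth.
- viewer.camera_params(name): a dict with "K" (3x3 intrinsics, pixels), "world_to_cam" (4x4, takes a point from world to camera coordinates). Camera axes: x right, y down, z forward; pixel columns grow to the right and rows downward; lengths in m; the calibration is good to about 2 mm. A picture is of the moment at which its call begins: read the wrist's pose just before it. camera_params takes no time and is no camera call; for the wrist camera it gives the pose at the moment of the call.
- job.finish_job(): hands the job in; it is judged then, once.
The state is a dict: "time": time; "q": joint angles; "joint_vel": joint speeds; "joint_torque": joint torques, N m; "tool_pos": TCP position; "tcp_rot": TCP orientation; "wrist_force": force on the tool from outside, world axes, zero at the start; "torque": the same for the moment, N m; "width": opening from 0.0 (shut) to 1.0 (fully open); "grip_force": force on a finger pad.
Only numpy, scipy, OpenCV 4.12 (cv2) and the standard library are available. Lean on these libraries where they do the work, as an engineer would, in place of code of your own. Each camera call takes 0.05 s, during which the arm holds its last target. There are 200 camera calls.

TASK

Change over the mixing cup: stand the used blue cup upright in the steel tray, then stack spacer plates squarely on the stand's narrow top until the top of the stack is level with the pink mark of the gauge, and only then stand the clean white cup upright in the middle of the stack. Thick (20 mm) and thin (10 mm) spacers may be mixed as you like; leave the ones you do not need flat on the bench, and do not knock the gauge or the other things about.

Things in the scene. Friction and masses are not known exactly. Their poses are not given: they have to be found in the camera images.
- stand: Fixed aluminium riser stand on a foot 150 x 100 mm and 10 mm high; its narrow raised top is 90 mm (along its own x) by 56 mm (along y), top face 50 mm above the bench. Origin: on the bench under the centre of the top; +x points to the gauge; placed turned by up to 0.3 rad.
- stand_top (a point): Centre of the stand's top face, 50 mm above the bench; axes as the stand's.
- gauge_low: Height gauge, a steel base 54 x 60 x 24 mm (1.5 kg, not to be moved) with an upright post 12 x 16 mm and a pink blade 24 mm wide on the post pointing back to the stack; it stands on the bench at the stand's +x end, its origin (centre of its underside) 108 mm from the stand's. Its post ends 8 mm above the mark. Exactly one of the two gauges is there, the other is absent and reads None.
- mark_low (a point): The mark: the upper face of the pink blade of gauge_low, at its tip, 70 mm above the stand's top face (120 mm above the bench), 64 mm to +x of the stand's centre (19 mm clear of a squarely stacked spacer). Absent (None) with its gauge.
- gauge_high: Height gauge, a steel base 54 x 60 x 24 mm (1.5 kg, not to be moved) with an upright post 12 x 16 mm and a pink blade 24 mm wide on the post pointing back to the stack; it stands on the bench at the stand's +x end, its origin (centre of its underside) 108 mm from the stand's. Its post ends 8 mm above the mark. Exactly one of the two gauges is there, the other is absent and reads None.
- mark_high (a point): The mark: the upper face of the pink blade of gauge_high, at its tip, 80 mm above the stand's top face (130 mm above the bench), 64 mm to +x of the stand's centre (19 mm clear of a squarely stacked spacer). Absent (None) with its gauge.
- thick1: Thick spacer plate, grey plastic, 90 (x) x 56 (y) x 20 (z) mm, about 0.11 kg, the same on both sides, lying flat on the bench. Origin at its middle (10 mm above its underside). Two or three of the three thick ones are there; an absent one reads None.
- thick2: Thick spacer plate, grey plastic, 90 (x) x 56 (y) x 20 (z) mm, about 0.11 kg, the same on both sides, lying flat on the bench. Origin at its middle (10 mm above its underside). Two or three of the three thick ones are there; an absent one reads None.
- thick3: Thick spacer plate, grey plastic, 90 (x) x 56 (y) x 20 (z) mm, about 0.11 kg, the same on both sides, lying flat on the bench. Origin at its middle (10 mm above its underside). Two or three of the three thick ones are there; an absent one reads None.
- thin1: Thin spacer plate, orange plastic, 90 (x) x 56 (y) x 10 (z) mm, about 0.055 kg, the same on both sides, lying flat on the bench. Origin at its middle (5 mm above its underside). All four are always there.
- thin2: Thin spacer plate, orange plastic, 90 (x) x 56 (y) x 10 (z) mm, about 0.055 kg, the same on both sides, lying flat on the bench. Origin at its middle (5 mm above its underside). All four are always there.
- thin3: Thin spacer plate, orange plastic, 90 (x) x 56 (y) x 10 (z) mm, about 0.055 kg, the same on both sides, lying flat on the bench. Origin at its middle (5 mm above its underside). All four are always there.
- thin4: Thin spacer plate, orange plastic, 90 (x) x 56 (y) x 10 (z) mm, about 0.055 kg, the same on both sides, lying flat on the bench. Origin at its middle (5 mm above its underside). All four are always there.
- used_cup: Used mixing cup, blue plastic, straight-sided and open at the top, 58 mm outside diameter, 75 mm high, wall 3 mm, 0.09 kg; it starts standing on the stand's top. Origin: centre of its underside, z up its axis.
- new_cup: Clean mixing cup, white plastic, same shape and size as the used one (58 mm diameter, 75 mm high, about 0.09 kg), standing on the bench. Origin: centre of its underside, z up its axis.
- tray: Fixed shallow steel tray for used cups, 150 (x) x 130 (y) x 25 (z) mm outside, walls 4 mm, floor about 4 mm. Origin: centre of its underside.
- solvent: White solvent bottle with blue cap, 64 mm diameter, 150 mm high; a bystander. Origin: centre of its underside.
- resin: Amber jar with yellow label, 68 mm diameter, 90 mm high; a bystander. Origin: centre of its underside.
- weight: Brass weight, 36 mm diameter, 35 mm high; a bystander. Origin: centre of its underside.
- spatula: Spatula lying on the bench; a bystander.
- driver: Screwdriver lying on the bench; a bystander.
Things that resemble listed ones, but are neither listed nor needed, are in the scene too. Leave any black or green look-alike of the thin3 alone.

How it is judged:
On the way, in this order (a step that is already met when the one before it is completed fails the run):
1. the used cup stands upright in the tray (x of used_cup in the frame of tray between -0.06 and 0.06 m and y of used_cup in the frame of tray between -0.05 and 0.05 m and z of used_cup in the frame of tray between -0.004 and 0.012 m and angle between used_cup's own z axis and vertical below 0.1 rad), for 0.3 s.
2. the top of the stack on the stand is level with the mark (((horizontal distance between thick1 and stand_top below 0.012 m and z of thick1 in the frame of mark_low between -0.014 and -0.006 m and linear speed of thick1 below 0.02 m/s and contact force between the fingers and thick1 below 0.5 N) or (horizontal distance between thick2 and stand_top below 0.012 m and z of thick2 in the frame of mark_low between -0.014 and -0.006 m and linear speed of thick2 below 0.02 m/s and contact force between the fingers and thick2 below 0.5 N) or (horizontal distance between thick3 and stand_top below 0.012 m and z of thick3 in the frame of mark_low between -0.014 and -0.006 m and linear speed of thick3 below 0.02 m/s and contact force between the fingers and thick3 below 0.5 N) or (horizontal distance between thin1 and stand_top below 0.012 m and z of thin1 in the frame of mark_low between -0.009 and -0.001 m and linear speed of thin1 below 0.02 m/s and contact force between the fingers and thin1 below 0.5 N) or (horizontal distance between thin2 and stand_top below 0.012 m and z of thin2 in the frame of mark_low between -0.009 and -0.001 m and linear speed of thin2 below 0.02 m/s and contact force between the fingers and thin2 below 0.5 N) or (horizontal distance between thin3 and stand_top below 0.012 m and z of thin3 in the frame of mark_low between -0.009 and -0.001 m and linear speed of thin3 below 0.02 m/s and contact force between the fingers and thin3 below 0.5 N) or (horizontal distance between thin4 and stand_top below 0.012 m and z of thin4 in the frame of mark_low between -0.009 and -0.001 m and linear speed of thin4 below 0.02 m/s and contact force between the fingers and thin4 below 0.5 N)) and ((horizontal distance between thick1 and stand_top below 0.012 m and z of thick1 in the frame of mark_high between -0.014 and -0.006 m and linear speed of thick1 below 0.02 m/s and contact force between the fingers and thick1 below 0.5 N) or (horizontal distance between thick2 and stand_top below 0.012 m and z of thick2 in the frame of mark_high between -0.014 and -0.006 m and linear speed of thick2 below 0.02 m/s and contact force between the fingers and thick2 below 0.5 N) or (horizontal distance between thick3 and stand_top below 0.012 m and z of thick3 in the frame of mark_high between -0.014 and -0.006 m and linear speed of thick3 below 0.02 m/s and contact force between the fingers and thick3 below 0.5 N) or (horizontal distance between thin1 and stand_top below 0.012 m and z of thin1 in the frame of mark_high between -0.009 and -0.001 m and linear speed of thin1 below 0.02 m/s and contact force between the fingers and thin1 below 0.5 N) or (horizontal distance between thin2 and stand_top below 0.012 m and z of thin2 in the frame of mark_high between -0.009 and -0.001 m and linear speed of thin2 below 0.02 m/s and contact force between the fingers and thin2 below 0.5 N) or (horizontal distance between thin3 and stand_top below 0.012 m and z of thin3 in the frame of mark_high between -0.009 and -0.001 m and linear speed of thin3 below 0.02 m/s and contact force between the fingers and thin3 below 0.5 N) or (horizontal distance between thin4 and stand_top below 0.012 m and z of thin4 in the frame of mark_high between -0.009 and -0.001 m and linear speed of thin4 below 0.02 m/s and contact force between the fingers and thin4 below 0.5 N)) and horizontal distance between new_cup and stand_top above 0.06 m), for 0.3 s.
3. the clean cup stands on the stack at the height of the mark (horizontal distance between new_cup and stand_top below 0.012 m and z of new_cup in the frame of mark_low between -0.004 and 0.004 m and z of new_cup in the frame of mark_high between -0.004 and 0.004 m and angle between new_cup's own z axis and vertical below 0.08 rad and linear speed of new_cup below 0.02 m/s), for 0.3 s.
At the end, for the whole second after the job is handed in: Used cup upright on the tray floor; clean cup upright and still, underside within 4 mm of the mark's height and 12 mm of the stand's centre; a spacer's top within 4 mm of the mark; every spacer stacked (within 12 mm of centre, 0.2 rad) or on the bench (all of step 1 and all of step 3 and ((horizontal distance between thick1 and stand_top below 0.012 m and z of thick1 in the frame of mark_low between -0.014 and -0.006 m and linear speed of thick1 below 0.02 m/s and contact force between the fingers and thick1 below 0.5 N) or (horizontal distance between thick2 and stand_top below 0.012 m and z of thick2 in the frame of mark_low between -0.014 and -0.006 m and linear speed of thick2 below 0.02 m/s and contact force between the fingers and thick2 below 0.5 N) or (horizontal distance between thick3 and stand_top below 0.012 m and z of thick3 in the frame of mark_low between -0.014 and -0.006 m and linear speed of thick3 below 0.02 m/s and contact force between the fingers and thick3 below 0.5 N) or (horizontal distance between thin1 and stand_top below 0.012 m and z of thin1 in the frame of mark_low between -0.009 and -0.001 m and linear speed of thin1 below 0.02 m/s and contact force between the fingers and thin1 below 0.5 N) or (horizontal distance between thin2 and stand_top below 0.012 m and z of thin2 in the frame of mark_low between -0.009 and -0.001 m and linear speed of thin2 below 0.02 m/s and contact force between the fingers and thin2 below 0.5 N) or (horizontal distance between thin3 and stand_top below 0.012 m and z of thin3 in the frame of mark_low between -0.009 and -0.001 m and linear speed of thin3 below 0.02 m/s and contact force between the fingers and thin3 below 0.5 N) or (horizontal distance between thin4 and stand_top below 0.012 m and z of thin4 in the frame of mark_low between -0.009 and -0.001 m and linear speed of thin4 below 0.02 m/s and contact force between the fingers and thin4 below 0.5 N)) and ((horizontal distance between thick1 and stand_top below 0.012 m and z of thick1 in the frame of mark_high between -0.014 and -0.006 m and linear speed of thick1 below 0.02 m/s and contact force between the fingers and thick1 below 0.5 N) or (horizontal distance between thick2 and stand_top below 0.012 m and z of thick2 in the frame of mark_high between -0.014 and -0.006 m and linear speed of thick2 below 0.02 m/s and contact force between the fingers and thick2 below 0.5 N) or (horizontal distance between thick3 and stand_top below 0.012 m and z of thick3 in the frame of mark_high between -0.014 and -0.006 m and linear speed of thick3 below 0.02 m/s and contact force between the fingers and thick3 below 0.5 N) or (horizontal distance between thin1 and stand_top below 0.012 m and z of thin1 in the frame of mark_high between -0.009 and -0.001 m and linear speed of thin1 below 0.02 m/s and contact force between the fingers and thin1 below 0.5 N) or (horizontal distance between thin2 and stand_top below 0.012 m and z of thin2 in the frame of mark_high between -0.009 and -0.001 m and linear speed of thin2 below 0.02 m/s and contact force between the fingers and thin2 below 0.5 N) or (horizontal distance between thin3 and stand_top below 0.012 m and z of thin3 in the frame of mark_high between -0.009 and -0.001 m and linear speed of thin3 below 0.02 m/s and contact force between the fingers and thin3 below 0.5 N) or (horizontal distance between thin4 and stand_top below 0.012 m and z of thin4 in the frame of mark_high between -0.009 and -0.001 m and linear speed of thin4 below 0.02 m/s and contact force between the fingers and thin4 below 0.5 N)) and ((horizontal distance between thick1 and stand_top below 0.012 m and height (world z) of thick1 above 0.05 m and angle between the x axis of thick1 and the x axis of stand, either way round below 0.2 rad) or height (world z) of thick1 below 0.035 m) and ((horizontal distance between thick2 and stand_top below 0.012 m and height (world z) of thick2 above 0.05 m and angle between the x axis of thick2 and the x axis of stand, either way round below 0.2 rad) or height (world z) of thick2 below 0.035 m) and ((horizontal distance between thick3 and stand_top below 0.012 m and height (world z) of thick3 above 0.05 m and angle between the x axis of thick3 and the x axis of stand, either way round below 0.2 rad) or height (world z) of thick3 below 0.035 m) and ((horizontal distance between thin1 and stand_top below 0.012 m and height (world z) of thin1 above 0.05 m and angle between the x axis of thin1 and the x axis of stand, either way round below 0.2 rad) or height (world z) of thin1 below 0.035 m) and ((horizontal distance between thin2 and stand_top below 0.012 m and height (world z) of thin2 above 0.05 m and angle between the x axis of thin2 and the x axis of stand, either way round below 0.2 rad) or height (world z) of thin2 below 0.035 m) and ((horizontal distance between thin3 and stand_top below 0.012 m and height (world z) of thin3 above 0.05 m and angle between the x axis of thin3 and the x axis of stand, either way round below 0.2 rad) or height (world z) of thin3 below 0.035 m) and ((horizontal distance between thin4 and stand_top below 0.012 m and height (world z) of thin4 above 0.05 m and angle between the x axis of thin4 and the x axis of stand, either way round below 0.2 rad) or height (world z) of thin4 below 0.035 m)); the robot touches nothing.
It fails at once if a bystander or the gauge is moved more than 6 cm or upset (distance of any of solvent, resin, weight, spatula, driver, gauge_low, gauge_high from where it was at the start of the episode above 0.06 m or angle between any of solvent, resin, weight's own z axis and vertical above 0.6 rad).
Of thick1, thick2, thick3 only 2 to 3 are there at a start; the rules pass over those that are not, and their reading is None.
Of gauge_low, gauge_high only 1 to 1 are there at a start; the rules pass over those that are not, and their reading is None.
At some moment in a run one of thin1, thin2 may be knocked a few centimetres aside while the robot is not near it.
Once in a run the grip may slacken for a moment while it holds something.
It also fails if it takes over 210 s, if anything falls off the work surface, if the arm or the gripper's body presses on something with over 40 N, if the wrist force passes 120 N, or if a joint passes its speed limit or range.

## Working session

There is one attempt and no reset: what is moved stays moved. The work goes in short steps, Python scripts to look and compute and a shell command to move; the robot and the scene stay as the last step left them, time stands still between calls to the robot, and variables do not carry over. Pictures are saved under pics/ and viewed, at most 14 in all, crops included, and the job is handed in when it is done.

```bash
mkdir -p pics; ls
python3 - <<'E'
from workcell import sensors, viewer
import cv2,numpy as np
s=sensors.read_state();print({k:np.round(v,3).tolist() for k,v in s.items()})
for n in("top","scene"):
    im=viewer.read_camera(n);cv2.imwrite(f"pics/{n}0.png",im[:,:,::-1])
    p=viewer.camera_params(n);print(n,np.round(p["K"],1).tolist(),np.round(p["world_to_cam"],3).tolist())
E
```

```text
pics
{'time': 0.0, 'q': [1.104, 0.265, 1.605, 0.0, 1.274, -0.037], 'joint_vel': [-0.0, 0.0, -0.002, 0.001, -0.0, -0.001], 'joint_torque': [-0.001, -51.512, -36.731, 0.0, 0.013, 0.0], 'tool_pos': [0.281, 0.613, 0.201], 'tcp_rot': [-0.67, -3.069, 0.003], 'wrist_force': [0.427, -1.188, 0.218], 'torque': [-0.085, -0.008, 0.019], 'grip_force': 0.0, 'width': 0.998}
top [[581.1, 0.0, 314.6], [0.0, 581.1, 240.2], [0.0, 0.0, 1.0]] [[0.027, -1.0, 0.0, -0.018], [-0.998, -0.027, -0.054, 0.544], [0.054, 0.001, -0.999, 1.222], [0.0, 0.0, 0.0, 1.0]]
scene [[520.6, 0.0, 316.2], [0.0, 520.6, 239.4], [0.0, 0.0, 1.0]] [[0.225, 0.974, 0.002, -0.125], [0.812, -0.187, -0.553, -0.386], [-0.539, 0.127, -0.833, 1.613], [0.0, 0.0, 0.0, 1.0]]
```

View pics/top0.png

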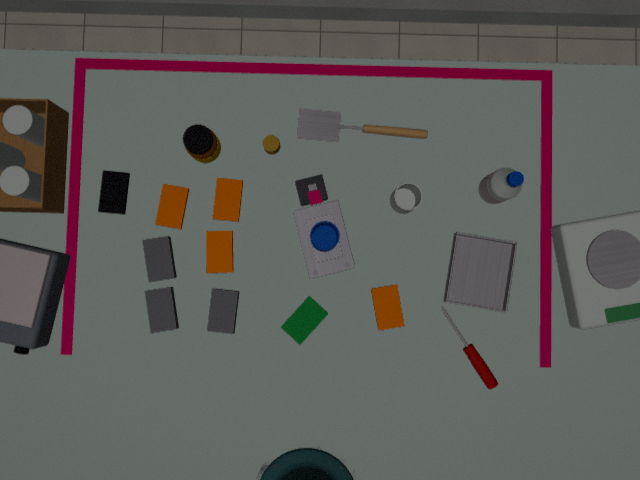

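View pics/scene0.png

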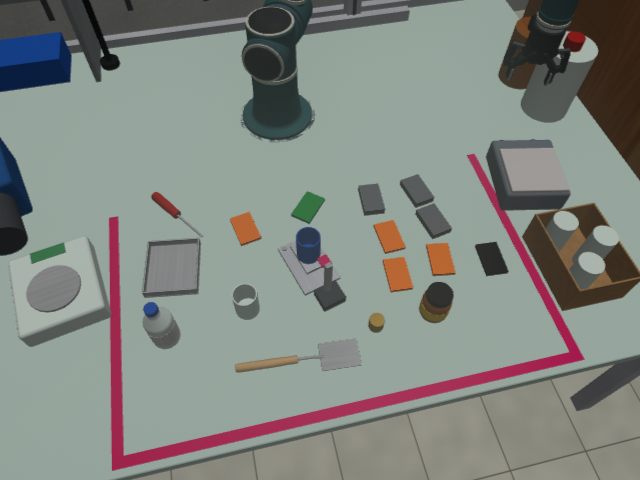

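The top view shows the stand at (323,238) with the blue cup at (324,236). The gauge is at (312,190), the white cup at (405,198) and the tray at (480,272). Three grey plates sit near (159,259), (161,310) and (223,311), and four orange ones near (172,206), (228,200), (219,252) and (388,307). The green (304,320) and black (114,192) plates are the look-alikes. The scene view agrees with this layout.

```bash
cat > h.py <<'E'
import cv2,numpy as np
from workcell import sensors, viewer
from scipy.spatial.transform import Rotation as R
def ray(n,uv,p=None):
    p=p or viewer.camera_params(n);W=np.array(p["world_to_cam"]);K=np.array(p["K"])
    d=W[:3,:3].T@np.linalg.inv(K)@[uv[0],uv[1],1];c=-W[:3,:3].T@W[:3,3];return c,d/np.linalg.norm(d)
def onz(n,uv,z,p=None):
    c,d=ray(n,uv,p);return c+d*(z-c[2])/d[2]
def meet(a,b):  # nearest point of two rays
    (c1,d1),(c2,d2)=a,b;t=np.linalg.lstsq(np.c_[d1,-d2],c2-c1,rcond=None)[0]
    p,q=c1+d1*t[0],c2+d2*t[1];return (p+q)/2,np.linalg.norm(p-q)
def mask(im,kind):
    h,s,v=cv2.split(cv2.cvtColor(im,cv2.COLOR_RGB2HSV))
    m={'orange':(h>5)&(h<22)&(s>200)&(v>120),'grey':(s<60)&(v>50)&(v<120),
       'blue':(h>100)&(h<125)&(s>150)&(v>50),'pink':(h>160)&(s>150)&(v>90),
       'white':(s<25)&(v>130)}[kind]
    return cv2.morphologyEx(m.astype(np.uint8)*255,cv2.MORPH_OPEN,np.ones((3,3)))
def blobs(m,lo=150,hi=1e6):
    return [c for c in cv2.findContours(m,cv2.RETR_EXTERNAL,cv2.CHAIN_APPROX_NONE)[0] if lo<cv2.contourArea(c)<hi]
def rect(n,c,z,p=None):  # contour -> centre, yaw of long axis, size on plane z
    P=np.array([onz(n,x[0],z,p)[:2] for x in c],np.float32)
    (cx,cy),_,_=r=cv2.minAreaRect(P*1000);b=cv2.boxPoints(r)
    e=[b[1]-b[0],b[2]-b[1]];e.sort(key=np.linalg.norm);a=np.arctan2(e[1][1],e[1][0])
    return np.array([cx,cy])/1000,(a+np.pi/2)%np.pi-np.pi/2,[round(float(np.linalg.norm(x))) for x in e]
def tool():
    s=sensors.read_state();return np.array(s["tool_pos"]),R.from_rotvec(s["tcp_rot"]),s
def go(x,y,z,yaw=None):
    """print shift in tool axes (mm) and yaw turn about tool z (deg) to bring TCP to x,y,z with closing axis (tool y) along yaw"""
    p,r,s=tool();d=r.inv().apply(np.array([x,y,z])-p)*1000
    ty=r.as_matrix()[:,1];a=np.arctan2(ty[1],ty[0]);t=0
    if yaw is not None: t=-np.degrees((yaw-a+np.pi/2)%np.pi-np.pi/2)
    tilt=r.inv().apply([0,0,-1])
    print("shift",np.round(d,1),"turn z",round(t,2),"| tilt fix deg x,y",np.round(np.degrees([-tilt[1],tilt[0]]),2),"yaw",round(a,3),"q6",round(s["q"][5],2),"t",round(s["time"],1))
E
python3 - <<'E'
from h import *
T=cv2.imread("pics/top0.png")[:,:,::-1].copy();S=cv2.imread("pics/scene0.png")[:,:,::-1].copy()
for k,z in(("orange",.01),("grey",.02)):
    for c in blobs(mask(T,k),400,2500):
        a,y,s=rect("top",c,z);m=c.mean(0)[0];print(k,m.round(),a.round(3),round(y,3),s)
for k in("pink","blue"):
  for n,I in(("top",T),("scene",S)):
    for c in blobs(mask(I,k),40):
        x,y,w,h=cv2.boundingRect(c)
        if w<60: print(k,n,(x,y,w,h),cv2.contourArea(c),[onz(n,(x+w/2,y+h/2),zz).round(3).tolist() for zz in(.12,.13)])
for n,q,z in[("new cup top",(406,194),.075),("cup bottom",(404,202),0),("tray",(480,272),.015),("stand",(324,239),.01)]:
    print(n,onz("top",q,z).round(3))
for y,x in((311,223),(259,159),(228,310),(255,340),(178,310),(198,420),(210,400)): print((x,y),T[y,x],end=' ')
cv2.imwrite("pics/c1.png",np.hstack([cv2.resize(T[150:290,270:440],None,fx=2.3,fy=2.3,interpolation=2)[:, :, ::-1],cv2.resize(S[210:332,220:370],None,fx=2.64,fy=2.64,interpolation=2)[:,:,::-1]]) if int(140*2.3)==int(122*2.64) else cv2.resize(S[210:330,220:370],None,fx=4,fy=4)[:,:,::-1])
E
```

```text
orange [387. 307.] [ 0.406 -0.162] 0.195 [55, 87]
orange [219. 251.] [0.515 0.2  ] 0.035 [51, 88]
orange [172. 206.] [0.61  0.305] -0.156 [54, 87]
orange [227. 199.] [0.628 0.186] -0.076 [54, 87]
grey [ 19. 184.] [0.652 0.626] 1.371 [66, 101]
grey [ 23. 126.] [0.778 0.622] 1.18 [64, 104]
pink top (308, 190, 14, 14) 132.0 [[0.623, -0.002, 0.12], [0.622, -0.002, 0.13]]
pink scene (319, 256, 10, 10) 55.5 [[0.619, 0.003, 0.12], [0.624, 0.001, 0.13]]
blue top (310, 224, 29, 27) 569.0 [[0.544, -0.023, 0.12], [0.544, -0.022, 0.13]]
blue top (509, 172, 14, 14) 154.0 [[0.669, -0.395, 0.12], [0.667, -0.391, 0.13]]
blue scene (144, 303, 13, 11) 99.5 [[0.651, -0.387, 0.12], [0.656, -0.384, 0.13]]
blue scene (0, 141, 32, 74) 1010.5 [[0.207, -0.697, 0.12], [0.217, -0.692, 0.13]]
new cup top [ 0.64  -0.187  0.075]
cup bottom [ 0.633 -0.194  0.   ]
tray [ 0.486 -0.356  0.015]
stand [ 0.547 -0.023  0.01 ]
(223, 311) [62 62 63] (159, 259) [59 59 61] (310, 228) [110 107 111] (340, 255) [109 107 108] (310, 178) [35 36 38] (420, 198) [60 62 60] (400, 210) [64 67 63]
```

View pics/c1.png

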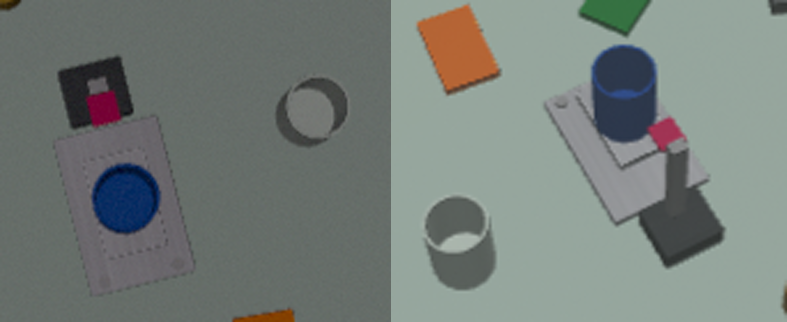

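The crops show the foot tilted with its top outlined by dashes. The cup sits centred on it, and the pink blade at top crop (104,107) points at the stack.

Run:
```python
from h import *
T=cv2.imread("pics/top0.png")[:,:,::-1].copy();S=cv2.imread("pics/scene0.png")[:,:,::-1].copy()
g=cv2.GaussianBlur(T,(3,3),0).astype(int)
m=((g[...,0]-g[...,1]>-3)&(g.max(2)>75)&(g.max(2)<140)).astype(np.uint8)*255
m[:190]=0;m=cv2.morphologyEx(m,cv2.MORPH_OPEN,np.ones((3,3)))
for c in blobs(m,1500,9000): print("foot?",c.mean(0)[0].round(),rect("top",c,.01), rect("top",c,.025))
h,s,v=cv2.split(cv2.cvtColor(T,cv2.COLOR_RGB2HSV))
m=((s<40)&(v>45)&(v<75)).astype(np.uint8)*255
for c in blobs(cv2.morphologyEx(m,cv2.MORPH_OPEN,np.ones((3,3))),500,2500): print("grey",c.mean(0)[0].round(),rect("top",c,.02))
# whole tip-edge of blade in both views
for n,I in(("top",T),("scene",S)):
    c=max((c for c in blobs(mask(I,"pink"),40,300)),key=len);print(n,cv2.boxPoints(cv2.minAreaRect(c)).round(1).tolist(),cv2.moments(c)["m10"]/cv2.moments(c)["m00"],cv2.moments(c)["m01"]/cv2.moments(c)["m00"])
c=max((c for c in blobs(mask(T,"blue"),300,900)),key=len);print("cup",onz("top",cv2.minEnclosingCircle(c)[0],.125),cv2.minEnclosingCircle(c))
```

```text
foot? [ 20. 283.] (array([0.4309248 , 0.63012189]), np.float32(-0.19869828), [109, 158]) (array([0.43149045, 0.62243701]), np.float32(-0.19869769), [108, 156])
foot? [478. 271.] (array([ 0.48664551, -0.35507224]), np.float32(-0.14252162), [120, 151]) (array([ 0.48653705, -0.3508385 ]), np.float32(-0.14252126), [119, 149])
foot? [614. 256.] (array([ 0.52973358, -0.64181299]), np.float32(-0.0030578375), [109, 145]) (array([ 0.52910394, -0.63411035]), np.float32(-0.0030577183), [107, 143])
foot? [545. 279.] (array([ 0.47632501, -0.4960686 ]), np.float32(0.004971981), [30, 379]) (array([ 0.47634149, -0.49012918]), np.float32(0.0049717426), [29, 374])Traceback (most recent call last):
  File "<stdin>", line 6, in <module>
  File "h.py", line 21, in rect
    P=np.array([onz(n,x[0],z,p)[:2] for x in c],np.float32)
                ~~~^^^^^^^^^^^^
  File "h.py", line 8, in onz
    c,d=ray(n,uv,p);return c+d*(z-c[2])/d[2]
        ~~~^^^^^^^^
  File "h.py", line 5, in ray
    p=p or viewer.camera_params(n);W=np.array(p["world_to_cam"]);K=np.array(p["K"])
           ~~~~~~~~~~~~~~~~~~~~^^^
ValueError: time passes only in moves, steps and waits
```

```bash
sed -i 's/^def ray(n,uv,p=None):/import functools\nCP=functools.lru_cache(viewer.camera_params)\n&/; s/p=p or viewer.camera_params(n)/p=p or CP(n)/' h.py
python3 - <<'E'
from h import *
T=cv2.imread("pics/top0.png")[:,:,::-1].copy();S=cv2.imread("pics/scene0.png")[:,:,::-1].copy()
c=np.array([[[293.5,211.3]],[[338.7,200]],[[354.8,266.5]],[[310.4,278.7]]]);print("foot",rect("top",c,.01))
h,s,v=cv2.split(cv2.cvtColor(T,cv2.COLOR_RGB2HSV))
m=((s<40)&(v>45)&(v<75)).astype(np.uint8)*255
for c in blobs(cv2.morphologyEx(m,cv2.MORPH_OPEN,np.ones((3,3))),500,2500): print("grey",c.mean(0)[0].round(),rect("top",c,.02))
P=[]
for n,I in(("top",T),("scene",S)):
    c=max((c for c in blobs(mask(I,"pink"),40,300)),key=len);print(n,cv2.boxPoints(cv2.minAreaRect(c)).round(1).tolist(),cv2.contourArea(c))
c=max((c for c in blobs(mask(T,"blue"),300,900)),key=len);print("cup",onz("top",cv2.minEnclosingCircle(c)[0],.125),cv2.minEnclosingCircle(c))
go(.544,-.023,.25,np.pi/2+.24)
E
```

```text
foot (array([ 0.54697803, -0.02466795]), np.float32(0.2734369), [100, 149])
grey [222. 310.] (array([0.39040353, 0.18690004]), np.float32(-0.08132398), [54, 90])
grey [160. 309.] (array([0.38909753, 0.3176228 ]), np.float32(0.1827749), [54, 89])
grey [ 34. 308.] (array([0.4068331 , 0.60121851]), np.float32(-0.20233524), [82, 203])
grey [158. 259.] (array([0.49612064, 0.32678674]), np.float32(0.18930233), [55, 89])
grey [564. 276.] (array([ 0.48290283, -0.53242963]), np.float32(0.1960237), [19, 217])
top [[307.20001220703125, 191.89999389648438], [318.79998779296875, 189.10000610351562], [321.8999938964844, 201.5], [310.3999938964844, 204.39999389648438]] 132.0
scene [[317.6000061035156, 258.20001220703125], [325.6000061035156, 254.1999969482422], [329.3999938964844, 261.79998779296875], [321.3999938964844, 265.79998779296875]] 55.5
cup [ 0.54675134 -0.0225009   0.125     ] ((324.5, 236.0), 14.705541610717773)
shift [-504.1 -468.6  -47.9] turn z -38.38 | tilt fix deg x,y [-0.12 -0.  ] yaw 1.141 q6 -0.04 t 0.1
```

```bash
python3 -m inch '[-32,-29,-3,0,0,0,85,-32,-29,-3,0,0,0,85,-32,-29,-3,0,0,0,85,-32,-29,-3,0,0,0,85,-32,-29,-3,0,0,0,85,-32,-29,-3,0,0,0,85,-32,-29,-3,0,0,0,85,-32,-29,-3,0,0,0,85]' 40; python3 -m inch '[-31,-29,-3,0,0,0,85,-31,-29,-3,0,0,0,85,-31,-29,-3,0,0,0,85,-31,-29,-3,0,0,0,85,-31,-29,-3,0,0,0,85,-31,-29,-3,0,0,0,85,-31,-29,-3,0,0,0,85,-31,-29,-3,0,0,0,85]'; python3 -m inch '[0,0,0,0,0,-8,85,0,0,0,0,0,-8,85,0,0,0,0,0,-8,85,0,0,0,0,0,-8,85,0,0,0,0,0,-8,85,0,0,0,0,0,0,85,0,0,0,0,0,0,85,0,0,0,0,0,0,85]'
python3 - <<'E'
from h import *
p=viewer.camera_params("wrist");im=viewer.read_camera("wrist");cv2.imwrite("pics/w1.png",im[:,:,::-1])
np.savez("w1.npz",K=p["K"],W=p["world_to_cam"]);print(np.round(p["world_to_cam"],3).tolist(),np.round(p["K"],1).tolist())
go(.547,-.0235,.08,np.pi/2+.268)
E
```

```text
time: 0.9
tool_pos: [0.4174, 0.2942, 0.2261]
tcp_rot: [-0.669, -3.069, 0.001]
wrist_force: [0.6, 0.7, -0.1]
width: 0.996
grip_force: 0.0
time: 1.7
tool_pos: [0.5461, -0.0199, 0.2501]
tcp_rot: [-0.67, -3.069, -0.0]
wrist_force: [0.6, -0.2, 0.8]
width: 0.998
grip_force: 0.0
time: 2.5
tool_pos: [0.5459, -0.0182, 0.2502]
tcp_rot: [0.417, -3.113, -0.0]
wrist_force: [0.2, 0.3, 0.5]
width: 0.997
grip_force: 0.0
[[-0.263, 0.965, 0.0, 0.162], [0.917, 0.25, 0.312, -0.551], [0.301, 0.082, -0.95, 0.263], [0.0, 0.0, 0.0, 1.0]] [[415.0, 0.0, 322.0], [0.0, 415.0, 235.9], [0.0, 0.0, 1.0]]
shift [  0.4  -5.5 170.2] turn z -0.08 | tilt fix deg x,y [ 0.01 -0.02] yaw 1.837 q6 -1.92 t 2.5
```

View pics/w1.png

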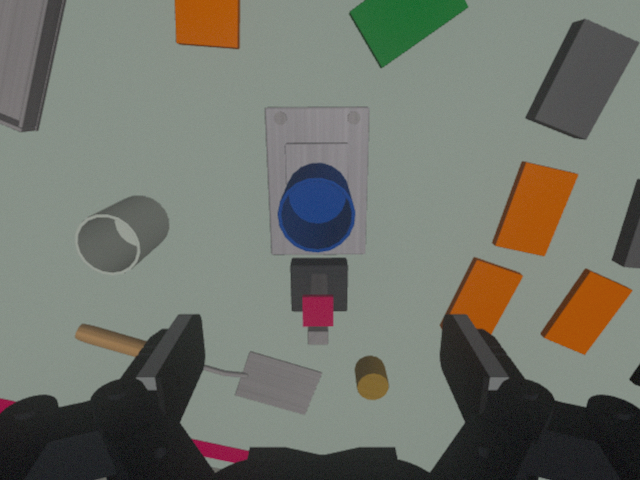

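The wrist view shows the stand foot nearly axis-aligned, with corners (266,107) and (367,254). The blue cup rim is at (317,214), the blade tip edge at (318,295) and the white cup at (108,244).

Run:
```python
from h import *
d=np.load("w1.npz");p={"K":d["K"],"world_to_cam":d["W"]}
I=cv2.imread("pics/w1.png")[:,:,::-1].copy()
for c in blobs(mask(I,"pink"),300,2500):
    r=cv2.boxPoints(cv2.minAreaRect(c));print(r.round(1).tolist())
    if c.mean(0)[0][1]<360:
        r=r[np.argsort(r[:,1])];tip=r[:2].mean(0);far=r[2:].mean(0)
print("tip",meet(ray("w",tip,p),ray("top",(316.15,202.95))),"centre",meet(ray("w",(tip+far)/2,p),ray("top",(314.6,196.7))))
for z in(.12,.13):
    a=[onz("w",q,z,p) for q in r]; print(z,[round(float(np.linalg.norm(a[0]-a[1])*1000),1)],onz("w",tip,z,p)[:2])
print("foot",rect("w",np.array([[[266,107]],[[368,107]],[[366,254]],[[271,254]]],float),.01,p))
c=max(blobs(mask(I,"blue"),500),key=cv2.contourArea)
print("newcup rim",onz("w",(109,244),.075,p),"usedcup rim",onz("w",(316.5,214),.125,p))
```

```text
[[191.1999969482422, 453.0], [194.10000610351562, 439.5], [248.60000610351562, 451.0], [245.8000030517578, 464.6000061035156]]
[[303.0, 296.0], [332.0, 296.0], [332.0, 325.0], [303.0, 325.0]]
tip (array([ 0.61042272, -0.0045787 ,  0.12733431]), np.float64(2.6301227183431807e-05)) centre (array([ 0.62250559, -0.00128145,  0.12767243]), np.float64(5.270773440541386e-05))
0.12 [23.3] [ 0.61395604 -0.00369074]
0.13 [22.5] [ 0.60913264 -0.00488448]
foot (array([ 0.54753784, -0.02188091]), np.float32(0.26629055), [101, 149])
newcup rim [ 0.63510798 -0.18948827  0.075     ] usedcup rim [ 0.54703359 -0.02242049  0.125     ]
```

```bash
python3 -m inch '[0,-4.5,25,0,0,0,85,0,0,25,0,0,0,85,0,0,25,0,0,0,85,0,0,25,0,0,0,85,0,0,25,0,0,0,85,0,0,25,0,0,0,85,0,0,20,0,0,0,85,0,0,0,0,0,0,85]'; python3 -m inch '[0,0,0,0,0,0,45,0,0,0,0,0,0,45,0,0,0,0,0,0,45,0,0,0,0,0,0,45,0,0,0,0,0,0,45,0,0,0,0,0,0,45,0,0,0,0,0,0,45,0,0,0,0,0,0,45]' 40;  python3 -m inch '[0,0,-5,0,0,0,45,0,0,-10,0,0,0,45,0,0,-15,0,0,0,45,0,0,-20,0,0,0,45,0,0,-20,0,0,0,45,0,0,-10,0,0,0,45,0,0,0,0,0,0,45,0,0,0,0,0,0,45]'
python3 - <<'E'
from h import *
go(.487,-.353,.16)
E
```

```text
time: 3.35
tool_pos: [0.5442, -0.0222, 0.077]
tcp_rot: [0.418, -3.107, -0.002]
wrist_force: [0.5, -0.2, -0.1]
width: 0.997
grip_force: 0.0
time: 4.15
tool_pos: [0.5492, -0.0225, 0.0825]
tcp_rot: [-0.42, 3.109, -0.001]
wrist_force: [0.8, 2.1, 6.2]
width: 0.657
grip_force: 43.1
time: 4.95
tool_pos: [0.5471, -0.0225, 0.1603]
tcp_rot: [0.42, -3.113, 0.0]
wrist_force: [-0.1, 0.0, -1.1]
width: 0.659
grip_force: 42.6
shift [ 1.455e+02 -3.027e+02  3.000e-01] turn z 0 | tilt fix deg x,y [ 0. -0.] yaw 1.839 q6 -1.93 t 5.0
```

```bash
python3 -m inch '[18,-38,0,0,0,0,45,18,-38,0,0,0,0,45,18,-38,0,0,0,0,45,18,-38,0,0,0,0,45,18,-38,0,0,0,0,45,18,-38,0,0,0,0,45,18,-38,0,0,0,0,45,18,-38,0,0,0,0,45]' 50; python3 -m inch '[0,0,20,0,0,0,45,0,0,25,0,0,0,45,0,0,25,0,0,0,45,0,0,20,0,0,0,45,0,0,15,0,0,0,45,0,0,8,0,0,0,45,0,0,5,0,0,0,45,0,0,3,0,0,0,45]'
python3 - <<'E'
from h import *
go(.487,-.353,.037)
im=viewer.read_camera("scene");cv2.imwrite("pics/s1.png",cv2.resize(im[200:360,90:290],None,fx=3,fy=3)[:,:,::-1])
E
```

```text
time: 5.75
tool_pos: [0.4875, -0.3548, 0.1586]
tcp_rot: [0.42, -3.111, -0.003]
wrist_force: [0.8, -0.1, -0.6]
width: 0.65
grip_force: 54.0
time: 6.55
tool_pos: [0.4893, -0.354, 0.0394]
tcp_rot: [-0.42, 3.113, -0.001]
wrist_force: [-1.4, 0.2, -0.6]
width: 0.656
grip_force: 54.0
shift [2.  1.6 2.4] turn z 0 | tilt fix deg x,y [-0.02  0.01] yaw 1.839 q6 -2.51 t 6.5
```

View pics/s1.png

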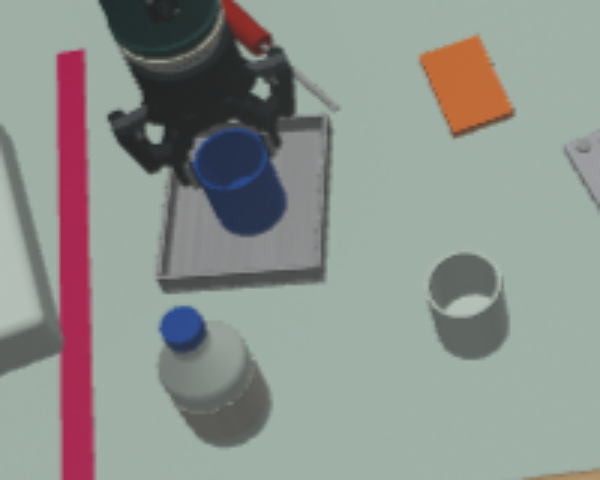

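The cup is held upright over the tray floor at crop (245,190), clear of the walls. I'll lower it the last few millimetres and release.

```bash
python3 -m inch '[0,0,1,0,0,0,45,0,0,1,0,0,0,45,0,0,1,0,0,0,45,0,0,0,0,0,0,45,0,0,0,0,0,0,70,0,0,0,0,0,0,85,0,0,0,0,0,0,85,0,0,0,0,0,0,85]'; python3 -m inch '[0,0,0,0,0,0,85,0,0,-20,0,0,0,85,0,0,-30,0,0,0,85,0,0,-40,0,0,0,85,0,0,-40,0,0,0,85,0,0,-20,0,0,0,85,0,0,0,0,0,0,85,0,0,0,0,0,0,85]'
python3 - <<'E'
from h import *
go(.40,.187,.19,np.pi/2-.08)
E
```

```text
time: 7.4
tool_pos: [0.4891, -0.3539, 0.0365]
tcp_rot: [-0.42, 3.113, -0.0]
wrist_force: [0.6, 0.1, -0.3]
width: 0.995
grip_force: 0.0
time: 8.2
tool_pos: [0.489, -0.3539, 0.1864]
tcp_rot: [-0.42, 3.113, -0.001]
wrist_force: [0.5, -0.3, -0.1]
width: 0.994
grip_force: 0.0
shift [-57.5 545.1  -3.8] turn z 19.96 | tilt fix deg x,y [-0.03  0.02] yaw 1.839 q6 -2.51 t 8.2
```

```bash
python3 -m inch '[-7,49,-8,0,0,0,85,-7,49,-8,0,0,0,85,-7,49,-8,0,0,0,85,-7,49,-8,0,0,0,85,-7,49,-8,0,0,0,85,-7,49,-8,0,0,0,85,-7,49,-8,0,0,0,85,-7,49,-8,0,0,0,85]'; python3 -m inch '[-7,49,0,0,0,0,85,-7,49,0,0,0,0,85,-7,49,0,0,0,0,85,-7,49,0,0,0,5,85,0,0,0,0,0,5,85,0,0,0,0,0,5,85,0,0,0,0,0,5,85,0,0,0,0,0,0,85]'
cat > look.py <<'E'
from h import *
import sys
def look(name,fin=300):
    p=viewer.camera_params("wrist");I=viewer.read_camera("wrist");cv2.imwrite(f"pics/{name}.png",I[:,:,::-1])
    h,s,v=cv2.split(cv2.cvtColor(I,cv2.COLOR_RGB2HSV));out=[]
    g=cv2.morphologyEx(((s<40)&(v>40)&(v<125)).astype(np.uint8)*255,cv2.MORPH_OPEN,np.ones((5,5)))
    for k,m,z in(("grey",g,.02),("orange",mask(I,"orange"),.01)):
        for c in blobs(m,1500,20000):
            r=rect("w",c,z,p);b=cv2.boundingRect(c);out.append((k,*r));print(k,b,r[0].round(4),round(float(r[1]),3),r[2])
    return I,p,out
if __name__=="__main__": look(sys.argv[1])
E
python3 look.py w2
```

```text
time: 9.0
tool_pos: [0.4372, 0.0396, 0.248]
tcp_rot: [0.419, -3.11, -0.001]
wrist_force: [0.6, -0.1, -0.2]
width: 0.993
grip_force: 0.0
time: 9.8
tool_pos: [0.4129, 0.234, 0.2475]
tcp_rot: [-0.126, -3.135, 0.004]
wrist_force: [0.9, -0.2, 0.6]
width: 1.001
grip_force: 0.0
grey (136, 314, 68, 77) [0.5803 0.0455] -0.792 [46, 119]
grey (381, 209, 72, 95) [0.4933 0.325 ] 0.191 [58, 96]
grey (601, 127, 39, 137) [0.4512 0.5234] 0.151 [37, 140]
grey (241, 119, 63, 95) [0.3901 0.1875] -0.08 [57, 90]
grey (368, 100, 77, 107) [0.3887 0.316 ] 0.185 [58, 91]
orange (272, 337, 49, 66) [0.6267 0.1863] -0.072 [54, 89]
orange (372, 315, 56, 70) [0.6088 0.3049] -0.152 [55, 89]
orange (268, 240, 61, 80) [0.5144 0.2   ] 0.052 [54, 89]
```

View pics/w2.png

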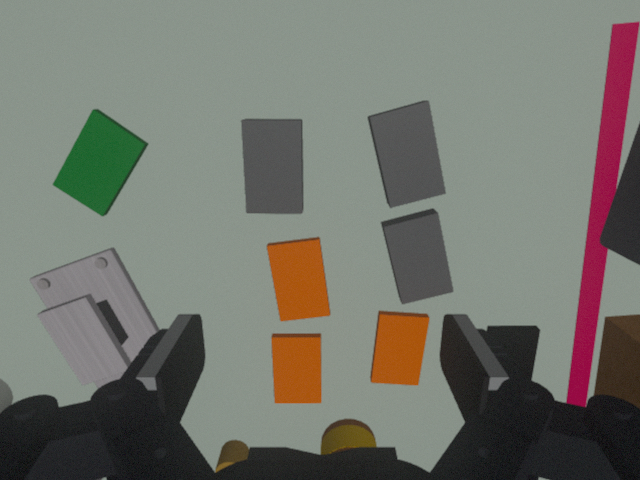

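The wrist view agrees with the top view: plates at (272,166), (407,153), (417,256) and oranges at (298,279), (297,368), (400,348). I'll start with the near grey plate.

Run:
```python
from h import *
go(.39,.187,.0,np.pi/2-.08)
```

```text
shift [ 18.5 -48.  248. ] turn z 0.08 | tilt fix deg x,y [-0.12 -0.2 ] yaw 1.492 q6 -1.03 t 9.8
```

```bash
python3 -m inch '[9,-24,30,0,0,0,85,9,-24,40,0,0,0,85,0,0,45,0,0,0,85,0,0,45,0,0,0,85,0,0,40,0,0,0,85,0,0,25,0,0,0,85,0,0,15,0,0,0,85,0,0,6,0,0,0,85]'; python3 -m inch '[0,0,0,0,0,0,45,0,0,0,0,0,0,45,0,0,0,0,0,0,45,0,0,0,0,0,0,45,0,0,0,0,0,0,45,0,0,0,0,0,0,45,0,0,0,0,0,0,45,0,0,0,0,0,0,45]' 60;  python3 -m inch '[0,0,-5,0,0,0,45,0,0,-10,0,0,0,45,0,0,-20,0,0,0,45,0,0,-30,0,0,0,45,0,0,-40,0,0,0,45,0,0,-40,0,0,0,45,0,0,-5,0,0,0,45,0,0,0,0,0,0,45]'
python3 - <<'E'
from h import *
go(.547,-.0225,.152,np.pi/2+.268)
E
```

```text
time: 10.65
tool_pos: [0.3899, 0.1865, 0.0014]
tcp_rot: [-0.125, -3.134, 0.004]
wrist_force: [0.5, 0.1, 0.4]
width: 0.997
grip_force: 0.0
time: 11.45
tool_pos: [0.3925, 0.1879, 0.0043]
tcp_rot: [0.127, 3.139, 0.0]
wrist_force: [-0.5, 0.9, 0.2]
width: 0.527
grip_force: 0.0
time: 12.25
tool_pos: [0.3941, 0.1886, 0.1569]
tcp_rot: [0.126, 3.134, 0.003]
wrist_force: [-1.1, -1.0, -0.0]
width: 0.523
grip_force: 0.0
shift [-169.4 -198.1    5.2] turn z -19.98 | tilt fix deg x,y [0.14 0.27] yaw 1.49 q6 -1.1 t 12.2
```

```bash
python3 look.py w3
```

```text
grey (191, 300, 73, 115) [0.5171 0.0966] -0.325 [59, 117]
grey (449, 251, 86, 114) [0.492  0.3233] 0.189 [60, 99]
grey (282, 142, 76, 117) [0.3889 0.1871] -0.083 [56, 91]
grey (439, 120, 95, 132) [0.3881 0.3144] 0.185 [60, 93]
orange (311, 401, 58, 54) [0.6134 0.1872] -0.073 [54, 63]
orange (309, 289, 72, 94) [0.5144 0.1997] 0.051 [54, 89]
```

View pics/w3.png

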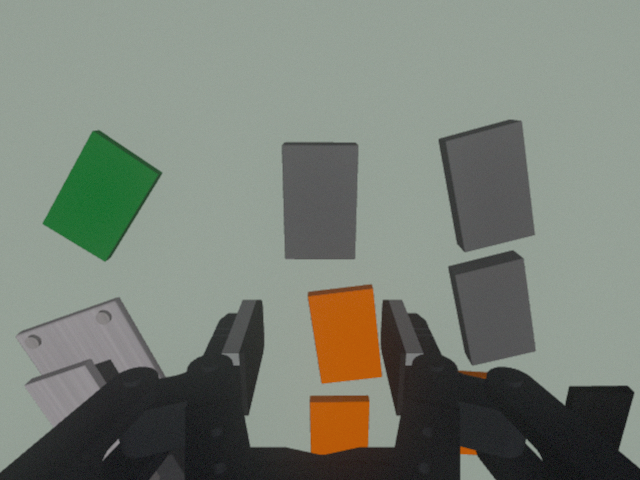

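The fingers closed without the plate. It still lies at (320,200), unmoved, so I'll work out how high the fingertips really are from their pixels (263,303) and (381,303).

Run:
```python
from h import *
p=viewer.camera_params("wrist");W=np.array(p["world_to_cam"]);t,r,s=tool()
for (a,b),w in((((263,303),(381,303)),.045),(((203,317),(441,317)),.085)):
    K=np.array(p["K"]);D=K[0,0]*w/(b[0]-a[0])
    for q in(a,b):
        c=np.linalg.inv(K)@[q[0],q[1],1]*D; wpt=W[:3,:3].T@(c-W[:3,3]); print(w,(r.inv().apply(wpt-t)*1000).round(1))
c=W@np.r_[t,1];c=K@c[:3];print("TCP px",c[:2]/c[2],s["width"],s["time"])
```

```text
0.045 [  6.5 -22.9 -29.1]
0.045 [  6.6  22.1 -29.1]
0.085 [  6.5 -42.9 -39.7]
0.085 [  6.5  42.1 -39.7]
TCP px [322.85915058 286.04286673] 0.5268050736563585 12.3
```

```bash
python3 -m inch '[4,1,20,0,0,0,66,0,0,40,0,0,0,66,0,0,40,0,0,0,66,0,0,30,0,0,0,66,0,0,20,0,0,0,66,0,0,7,0,0,0,66,0,0,0,0,0,0,66,0,0,0,0,0,0,66]'; python3 -m inch '[0,0,1,0,0,0,66,0,0,1,0,0,0,66,0,0,1,0,0,0,66,0,0,1,0,0,0,66,0,0,1,0,0,0,66,0,0,1,0,0,0,66,0,0,0,0,0,0,66,0,0,0,0,0,0,66]'
```

```text
time: 13.1
tool_pos: [0.3887, 0.1893, -0.0026]
tcp_rot: [-0.127, -3.139, 0.0]
wrist_force: [0.0, -0.3, 0.1]
width: 0.778
grip_force: 0.0
time: 13.9
tool_pos: [0.3884, 0.1892, -0.0089]
tcp_rot: [-0.127, -3.139, 0.0]
wrist_force: [-0.5, -0.3, -1.0]
width: 0.772
grip_force: 0.0
```

```bash
python3 -m inch '[0,0,0,0,0,0,50,0,0,0,0,0,0,50,0,0,0,0,0,0,50,0,0,0,0,0,0,50,0,0,0,0,0,0,50,0,0,0,0,0,0,50,0,0,0,0,0,0,50,0,0,0,0,0,0,50]' 60
```

```text
time: 14.7
tool_pos: [0.3886, 0.1892, -0.0088]
tcp_rot: [0.127, 3.139, -0.0]
wrist_force: [0.2, 0.3, 0.7]
width: 0.584
grip_force: 0.0
```

Run:
```python
from h import *
a=viewer.read_camera("scene")[140:260,320:440];b=viewer.read_camera("wrist")
cv2.imwrite("pics/s2.png",np.hstack([cv2.resize(a,(400,400))[:,:,::-1],cv2.resize(b,(400,300))[:,:,::-1][:300].copy() if 0 else cv2.copyMakeBorder(cv2.resize(b,(400,300)),0,100,0,0,cv2.BORDER_CONSTANT)[:,:,::-1]]))
```

View pics/s2.png

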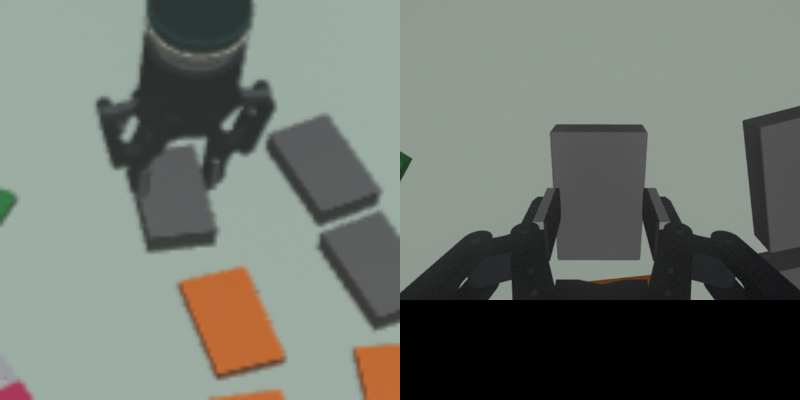

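The fingers straddle the plate and sit right at its sides, so they only need to close further.

```bash
python3 -m inch '[0,0,0,0,0,0,30,0,0,0,0,0,0,30,0,0,0,0,0,0,30,0,0,0,0,0,0,30,0,0,0,0,0,0,30,0,0,0,0,0,0,30,0,0,0,0,0,0,30,0,0,0,0,0,0,30]' 60
```

```text
time: 15.6
tool_pos: [0.3885, 0.1892, -0.0088]
tcp_rot: [-0.127, -3.139, -0.0]
wrist_force: [-0.5, -0.1, 0.8]
width: 0.352
grip_force: 0.0
```

```bash
python3 -m inch '[0,0,0,0,0,0,72,0,0,0,0,0,0,72,0,0,0,0,0,0,72,0,0,3,0,0,0,72,0,0,3,0,0,0,72,0,0,3,0,0,0,72,0,0,0,0,0,0,72,0,0,0,0,0,0,72]'; python3 -m inch '[0,0,2,0,0,0,72,0,0,2,0,0,0,72,0,0,2,0,0,0,72,0,0,0,0,0,0,45,0,0,0,0,0,0,45,0,0,0,0,0,0,45,0,0,0,0,0,0,45,0,0,0,0,0,0,45]' 60
python3 - <<'E'
from h import *
p=viewer.camera_params("wrist");W=np.array(p["world_to_cam"]);t,r,s=tool()
print("cam in tool frame",(r.inv().apply(-W[:3,:3].T@W[:3,3]-t)*1000).round(1))
E
```

```text
time: 16.4
tool_pos: [0.3883, 0.1891, -0.018]
tcp_rot: [-0.127, -3.139, 0.0]
wrist_force: [-0.4, -0.4, 0.3]
width: 0.841
grip_force: 0.0
time: 17.2
tool_pos: [0.3889, 0.1894, -0.0235]
tcp_rot: [0.127, 3.138, 0.0]
wrist_force: [0.6, 0.9, 2.1]
width: 0.637
grip_force: 63.6
cam in tool frame [  80.3   -0.4 -171.4]
```

Gripped this time, at width 0.637 and 64 N: the real fingertips sit about 25–30 mm behind the reported TCP. Lifting and carrying it.

```bash
python3 -m inch '[0,0,-5,0,0,0,45,0,0,-15,0,0,0,45,0,0,-20,0,0,0,45,0,0,-20,0,0,0,45,0,0,-20,0,0,0,45,0,0,-15,0,0,0,45,0,0,-5,0,0,-5,45,0,0,0,0,0,-5,45]' 80; python3 -m inch '[0,0,0,0,0,-5,45,0,0,0,0,0,-5,45,0,0,0,0,0,0,45,0,0,0,0,0,0,45,0,0,0,0,0,0,45,0,0,0,0,0,0,45,0,0,0,0,0,0,45,0,0,0,0,0,0,45]'
python3 - <<'E'
from h import *
go(.547,-.0225,.0265,np.pi/2+.268)
E
```

```text
time: 18.0
tool_pos: [0.389, 0.1894, 0.0773]
tcp_rot: [-0.153, 3.136, 0.001]
wrist_force: [-0.7, 0.1, -1.5]
width: 0.627
grip_force: 84.7
time: 18.8
tool_pos: [0.3885, 0.1892, 0.0762]
tcp_rot: [0.42, -3.113, 0.0]
wrist_force: [0.3, 0.1, -1.8]
width: 0.624
grip_force: 84.7
shift [ -96.7 -246.1   49.7] turn z 0.0 | tilt fix deg x,y [-0. -0.] yaw 1.839 q6 -1.44 t 18.8
```

```bash
python3 -m inch '[-14,-35,0,0,0,0,45,-14,-35,0,0,0,0,45,-14,-35,0,0,0,0,45,-14,-35,0,0,0,0,45,-14,-35,0,0,0,0,45,-14,-35,0,0,0,0,45,-13,-36,0,0,0,0,45,0,0,0,0,0,0,45]'; python3 -m inch '[0,0,15,0,0,0,45,0,0,15,0,0,0,45,0,0,10,0,0,0,45,0,0,5,0,0,0,45,0,0,3,0,0,0,45,0,0,0,0,0,0,45,0,0,0,0,0,0,45,0,0,0,0,0,0,45]'
python3 - <<'E'
from h import *
go(.547,-.0225,.0265,np.pi/2+.268)
E
```

```text
time: 19.6
tool_pos: [0.5507, -0.0259, 0.0769]
tcp_rot: [-0.414, 3.111, -0.003]
wrist_force: [-0.4, 0.6, -1.0]
width: 0.628
grip_force: 84.9
time: 20.4
tool_pos: [0.548, -0.0222, 0.0289]
tcp_rot: [-0.42, 3.112, -0.001]
wrist_force: [-0.4, -0.9, -1.4]
width: 0.628
grip_force: 84.9
shift [1.  0.  2.4] turn z 0.03 | tilt fix deg x,y [-0.03  0.07] yaw 1.839 q6 -1.93 t 20.4
```

```bash
python3 -m inch '[1,0,1,0,0,0,45,0,0,1,0,0,0,45,0,0,0.5,0,0,0,45,0,0,0,0,0,0,45,0,0,0,0,0,0,45,0,0,0,0,0,0,60,0,0,0,0,0,0,75,0,0,0,0,0,0,75]'; python3 -m inch '[0,0,-5,0,0,0,80,0,0,-20,0,0,0,80,0,0,-30,0,0,0,80,0,0,-40,0,0,0,80,0,0,-40,0,0,0,80,0,0,-30,0,0,0,80,0,0,0,0,0,0,80,0,0,0,0,0,0,80]'
python3 - <<'E'
from look import *
I,p,o=look("w4")
# darker plate on bright stand
h,s,v=cv2.split(cv2.cvtColor(I,cv2.COLOR_RGB2HSV))
m=cv2.morphologyEx(((s<40)&(v>40)&(v<92)).astype(np.uint8)*255,cv2.MORPH_OPEN,np.ones((5,5)))
for c in blobs(m,1500,20000): print(cv2.boundingRect(c),*rect("w",c,.07,p))
go(.389,.317,-.0235,np.pi/2+.184)
E
```

```text
time: 21.2
tool_pos: [0.5464, -0.0226, 0.0257]
tcp_rot: [-0.42, 3.113, -0.0]
wrist_force: [-0.3, -1.1, -0.8]
width: 0.875
grip_force: 0.0
time: 22.0
tool_pos: [0.547, -0.0226, 0.1919]
tcp_rot: [-0.42, 3.111, -0.001]
wrist_force: [-0.4, 0.2, -1.0]
width: 0.937
grip_force: 0.0
grey (196, 383, 129, 69) [ 0.7789 -0.0272] 1.494 [66, 125]
grey (149, 311, 64, 75) [ 0.7232 -0.1161] -0.473 [35, 97]
grey (290, 279, 67, 62) [0.6485 0.0059] 0.269 [61, 63]
grey (41, 238, 69, 63) [ 0.6691 -0.2198] 0.858 [59, 62]
grey (67, 209, 85, 76) [ 0.6302 -0.1865] 0.869 [62, 63]
grey (282, 149, 81, 127) [ 0.5606 -0.0192] 0.268 [67, 112]
grey (0, 0, 25, 121) [ 0.5061 -0.2877] -0.138 [16, 93]
orange (579, 297, 61, 90) [0.6092 0.3043] -0.15 [55, 89]
orange (480, 284, 75, 88) [0.625  0.1855] -0.074 [55, 85]
orange (526, 173, 96, 105) [0.5149 0.199 ] 0.051 [55, 89]
orange (156, 0, 74, 38) [ 0.4381 -0.1551] -1.359 [26, 55]
(291, 280, 65, 61) [ 0.62272675 -0.00130782] 0.26909876 [51, 53]
(283, 153, 79, 120) [ 0.54740814 -0.02277721] 0.26812923 [55, 90]
shift [ 61.1 368.9 213.9] turn z 4.83 | tilt fix deg x,y [ 0.01 -0.03] yaw 1.839 q6 -1.93 t 22.1
```

View pics/w4.png

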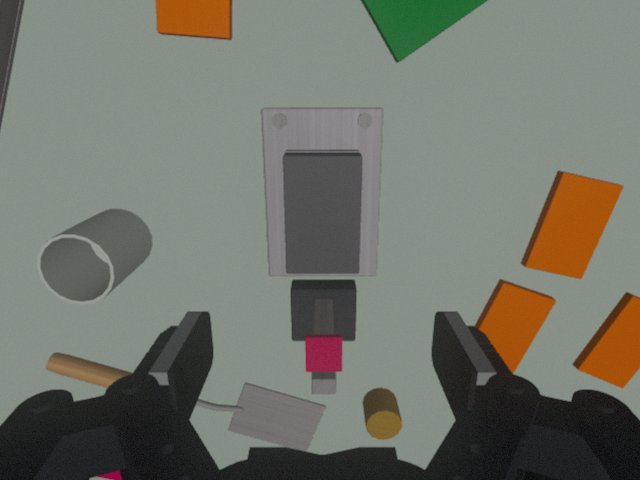

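The plate lies squarely on the stand at (322,213), within a millimetre of centre. Next is the far-left near plate.

```bash
python3 -m inch '[7.6,46,0,0,0,0,72,7.6,46,0,0,0,0,72,7.6,46,0,0,0,0,72,7.6,46,0,0,0,0,72,7.6,46,0,0,0,0,72,7.6,46,0,0,0,0,72,7.6,46,0,0,0,0,72,7.6,46,0,0,0,4.8,72]'; python3 -m inch '[0,0,30,0,0,0,72,0,0,40,0,0,0,72,0,0,40,0,0,0,72,0,0,40,0,0,0,72,0,0,30,0,0,0,72,0,0,0,0,0,0,72,0,0,0,0,0,0,72,0,0,0,0,0,0,72]'
python3 - <<'E'
from h import *
d=np.load("w1.npz");go(.389,.317,-.0235,np.pi/2+.184)
E
```

```text
time: 22.85
tool_pos: [0.3878, 0.3168, 0.1884]
tcp_rot: [0.287, -3.125, 0.003]
wrist_force: [1.0, -0.0, -0.4]
width: 0.842
grip_force: 0.0
time: 23.65
tool_pos: [0.3912, 0.3169, 0.012]
tcp_rot: [-0.289, 3.127, 0.002]
wrist_force: [0.5, 0.2, -0.0]
width: 0.841
grip_force: 0.0
shift [ 2.2  0.5 35.5] turn z 0.03 | tilt fix deg x,y [0.05 0.1 ] yaw 1.755 q6 -1.12 t 23.6
```

```bash
python3 -m inch '[2,0.5,10,0,0,0,72,0,0,10,0,0,0,72,0,0,8,0,0,0,72,0,0,5,0,0,0,72,0,0,2.5,0,0,0,72,0,0,0,0,0,0,72,0,0,0,0,0,0,45,0,0,0,0,0,0,45]' 80; python3 -m inch '[0,0,0,0,0,0,45,0,0,0,0,0,0,45,0,0,0,0,0,0,45,0,0,0,0,0,0,45,0,0,0,0,0,0,45,0,0,0,0,0,0,45,0,0,0,0,0,0,45,0,0,0,0,0,0,45]';  python3 -m inch '[0,0,-5,0,0,0,45,0,0,-15,0,0,0,45,0,0,-20,0,0,0,45,0,0,-20,0,0,0,45,0,0,-20,0,0,0,45,0,0,-15,0,0,0,45,0,0,-10,0,0,-4.8,45,0,0,0,0,0,0,45]'
python3 - <<'E'
from h import *
go(.547,-.0225,.0465,np.pi/2+.268)
E
```

```text
time: 24.45
tool_pos: [0.3888, 0.3169, -0.0239]
tcp_rot: [-0.289, 3.127, 0.001]
wrist_force: [0.5, 0.2, -1.1]
width: 0.63
grip_force: 84.0
time: 25.25
tool_pos: [0.3888, 0.3169, -0.024]
tcp_rot: [-0.289, 3.127, 0.001]
wrist_force: [-1.1, -0.6, 6.0]
width: 0.629
grip_force: 84.8
time: 26.05
tool_pos: [0.3889, 0.3169, 0.0817]
tcp_rot: [-0.42, 3.111, 0.002]
wrist_force: [0.5, 0.5, -1.7]
width: 0.628
grip_force: 84.3
shift [ -62.2 -369.2   35. ] turn z 0.03 | tilt fix deg x,y [0.06 0.15] yaw 1.839 q6 -1.21 t 26.1
```

```bash
python3 -m inch '[-8,-46,0,0,0,0,45,-8,-46,0,0,0,0,45,-8,-46,0,0,0,0,45,-8,-46,0,0,0,0,45,-8,-46,0,0,0,0,45,-8,-46,0,0,0,0,45,-8,-46,0,0,0,0,45,-6,-47,0,0,0,0,45]'; python3 -m inch '[0,0,8,0,0,0,45,0,0,8,0,0,0,45,0,0,8,0,0,0,45,0,0,6,0,0,0,45,0,0,3,0,0,0,45,0,0,0,0,0,0,45,0,0,0,0,0,0,45,0,0,0,0,0,0,45]'
python3 - <<'E'
from h import *
go(.547,-.0225,.0465,np.pi/2+.268)
E
```

```text
time: 26.85
tool_pos: [0.5454, -0.0248, 0.079]
tcp_rot: [0.417, -3.112, -0.001]
wrist_force: [-0.2, -0.7, -0.7]
width: 0.629
grip_force: 84.4
time: 27.65
tool_pos: [0.546, -0.0226, 0.0475]
tcp_rot: [-0.421, 3.113, -0.0]
wrist_force: [-0.1, -0.5, -1.4]
width: 0.633
grip_force: 84.6
shift [-1.  -0.2  1. ] turn z 0.06 | tilt fix deg x,y [-0.02  0.04] yaw 1.84 q6 -1.93 t 27.6
```

```bash
python3 -m inch '[-1,0,1,0,0,0,45,0,0,0.5,0,0,0,45,0,0,0,0,0,0,45,0,0,0,0,0,0,45,0,0,0,0,0,0,45,0,0,0,0,0,0,60,0,0,0,0,0,0,75,0,0,0,0,0,0,75]'; python3 -m inch '[0,0,-5,0,0,0,80,0,0,-20,0,0,0,80,0,0,-30,0,0,0,80,0,0,-30,0,0,0,80,0,0,-35,0,0,0,80,0,0,-25,0,0,0,80,0,0,0,0,0,0,80,0,0,0,0,0,0,80]'
python3 - <<'E'
from look import *
I,p,o=look("w5")
h,s,v=cv2.split(cv2.cvtColor(I,cv2.COLOR_RGB2HSV))
m=cv2.morphologyEx(((s<40)&(v>40)&(v<92)).astype(np.uint8)*255,cv2.MORPH_OPEN,np.ones((5,5)))
for c in blobs(m,1500,20000): print(cv2.boundingRect(c),*rect("w",c,.09,p))
for c in blobs(mask(I,"pink"),300,3000):
    r=cv2.boxPoints(cv2.minAreaRect(c));r=r[np.argsort(r[:,1])];t=r[:2].mean(0)
    for z in(.12,.13): print("tip",r[:2].tolist(),z,onz("w",t,z,p),"expect .6087 -.0055")
go(.495,.326,-.0235,np.pi/2+.19)
E
```

```text
time: 28.45
tool_pos: [0.5465, -0.0229, 0.0456]
tcp_rot: [0.42, -3.113, 0.0]
wrist_force: [-0.6, 0.4, -0.8]
width: 0.882
grip_force: 0.0
time: 29.25
tool_pos: [0.5471, -0.0229, 0.1915]
tcp_rot: [-0.42, 3.112, -0.001]
wrist_force: [-0.0, -1.1, -0.7]
width: 0.94
grip_force: 0.0
grey (207, 384, 116, 68) [ 0.7793 -0.0218] 1.5 [66, 114]
grey (149, 311, 64, 75) [ 0.7222 -0.1182] -0.43 [41, 97]
grey (41, 238, 69, 64) [ 0.6695 -0.2199] 0.861 [59, 62]
grey (65, 209, 87, 78) [ 0.631 -0.187] 0.868 [64, 65]
grey (279, 149, 87, 193) [ 0.5933 -0.0105] 0.269 [72, 180]
grey (0, 0, 25, 122) [ 0.5064 -0.2877] -0.138 [17, 94]
orange (580, 297, 60, 90) [0.6093 0.3043] -0.151 [55, 89]
orange (480, 284, 75, 88) [0.6249 0.1855] -0.071 [55, 85]
orange (527, 173, 96, 105) [0.515 0.199] 0.05 [55, 89]
orange (157, 0, 73, 38) [ 0.4383 -0.1552] -1.357 [26, 55]
(280, 153, 85, 188) [ 0.56884015 -0.01731967] 0.2686509 [55, 139]
tip [[306.0, 337.0], [341.0, 337.0]] 0.12 [ 0.61522934 -0.00346973  0.12      ] expect .6087 -.0055
tip [[306.0, 337.0], [341.0, 337.0]] 0.13 [ 0.60921844 -0.00516071  0.13      ] expect .6087 -.0055
shift [-43.4 349.8 213.6] turn z 4.49 | tilt fix deg x,y [ 0.01 -0.05] yaw 1.839 q6 -1.93 t 29.3
```

The blade tip matches 130 mm, so this is the high gauge and the stack needs 3 thick and 2 thin. Fetching the third thick plate.

```bash
python3 -m inch '[-5.4,43.7,0,0,0,0,72,-5.4,43.7,0,0,0,0,72,-5.4,43.7,0,0,0,0,72,-5.4,43.7,0,0,0,0,72,-5.4,43.7,0,0,0,0,72,-5.4,43.7,0,0,0,0,72,-5.4,43.7,0,0,0,0,72,-5.4,43.7,0,0,0,4.5,72]'; python3 -m inch '[0,0,30,0,0,0,72,0,0,40,0,0,0,72,0,0,40,0,0,0,72,0,0,40,0,0,0,72,0,0,30,0,0,0,72,0,0,0,0,0,0,72,0,0,0,0,0,0,72,0,0,0,0,0,0,72]'
python3 - <<'E'
from h import *
go(.495,.326,-.0235,np.pi/2+.19)
E
```

```text
time: 30.1
tool_pos: [0.4938, 0.3267, 0.1882]
tcp_rot: [0.295, -3.124, 0.003]
wrist_force: [-0.2, 0.2, 0.1]
width: 0.845
grip_force: 0.0
time: 30.9
tool_pos: [0.4968, 0.3264, 0.0122]
tcp_rot: [-0.297, 3.125, 0.002]
wrist_force: [1.1, 0.1, -0.0]
width: 0.842
grip_force: 0.0
shift [ 2.  -0.1 35.7] turn z -0.02 | tilt fix deg x,y [0.05 0.13] yaw 1.761 q6 -1.22 t 30.9
```

```bash
python3 -m inch '[2,0,10,0,0,0,72,0,0,10,0,0,0,72,0,0,8,0,0,0,72,0,0,5,0,0,0,72,0,0,2.5,0,0,0,72,0,0,0,0,0,0,72,0,0,0,0,0,0,45,0,0,0,0,0,0,45]' 80; python3 -m inch '[0,0,0,0,0,0,45,0,0,0,0,0,0,45,0,0,0,0,0,0,45,0,0,-5,0,0,0,45,0,0,-15,0,0,0,45,0,0,-20,0,0,0,45,0,0,-25,0,0,0,45,0,0,-25,0,0,0,45]';  python3 -m inch '[0,0,-15,0,0,0,45,0,0,-10,0,0,-4.5,45,0,0,-5,0,0,0,45,0,0,0,0,0,0,45,0,0,0,0,0,0,45,0,0,0,0,0,0,45,0,0,0,0,0,0,45,0,0,0,0,0,0,45]'
python3 - <<'E'
from h import *
go(.547,-.0225,.0665,np.pi/2+.268)
E
```

```text
time: 31.7
tool_pos: [0.4945, 0.3259, -0.0237]
tcp_rot: [-0.297, 3.126, 0.001]
wrist_force: [-0.1, 0.2, -1.0]
width: 0.63
grip_force: 84.0
time: 32.5
tool_pos: [0.493, 0.325, 0.0663]
tcp_rot: [0.298, -3.126, 0.001]
wrist_force: [0.3, 0.7, -0.9]
width: 0.632
grip_force: 84.1
time: 33.3
tool_pos: [0.4933, 0.3252, 0.0945]
tcp_rot: [0.42, -3.112, 0.001]
wrist_force: [-0.5, -1.0, -0.9]
width: 0.634
grip_force: 84.2
shift [  40.3 -349.5   28.2] turn z 0.01 | tilt fix deg x,y [-0.02 -0.07] yaw 1.839 q6 -1.3 t 33.3
```

```bash
python3 -m inch '[13,-43,0,0,0,0,45,13,-43,0,0,0,0,45,14,-44,0,0,0,0,45,0,-45,0,0,0,0,45,0,-45,0,0,0,0,45,0,-45,0,0,0,0,45,0,-45,0,0,0,0,45,0,-39,0,0,0,0,45]'; python3 -m inch '[0,0,0,0,0,0,45,0,0,8,0,0,0,45,0,0,8,0,0,0,45,0,0,6,0,0,0,45,0,0,3,0,0,0,45,0,0,0,0,0,0,45,0,0,0,0,0,0,45,0,0,0,0,0,0,45]'
python3 - <<'E'
from h import *
go(.547,-.0225,.0665,np.pi/2+.268)
E
```

```text
time: 34.1
tool_pos: [0.548, -0.024, 0.0953]
tcp_rot: [-0.419, 3.113, -0.0]
wrist_force: [1.1, -0.3, -0.8]
width: 0.628
grip_force: 84.3
time: 34.9
tool_pos: [0.548, -0.0214, 0.0706]
tcp_rot: [-0.421, 3.113, -0.0]
wrist_force: [0.2, -0.3, -0.9]
width: 0.631
grip_force: 84.4
shift [ 1.2 -0.8  4.1] turn z 0.05 | tilt fix deg x,y [-0.02  0.04] yaw 1.84 q6 -1.92 t 34.9
```

```bash
python3 -m inch '[1,-1,2,0,0,0,45,0,0,1.5,0,0,0,45,0,0,1,0,0,0,45,0,0,0,0,0,0,45,0,0,0,0,0,0,45,0,0,0,0,0,0,60,0,0,0,0,0,0,75,0,0,0,0,0,0,75]'; python3 -m inch '[0,0,-5,0,0,0,80,0,0,-20,0,0,0,80,0,0,-30,0,0,0,80,0,0,-30,0,0,0,80,0,0,-35,0,0,0,80,0,0,-5,0,0,0,80,0,0,0,0,0,0,80,0,0,0,0,0,0,80]'
python3 - <<'E'
from look import *
I,p,o=look("w6")
h,s,v=cv2.split(cv2.cvtColor(I,cv2.COLOR_RGB2HSV))
m=cv2.morphologyEx(((s<40)&(v>40)&(v<92)).astype(np.uint8)*255,cv2.MORPH_OPEN,np.ones((5,5)))
m[mask(I,"pink")>0]=0
for c in blobs(m,1500,20000): print(cv2.boundingRect(c),*rect("w",c,.11,p))
go(.515,.2,-.0285,np.pi/2+.05)
E
```

```text
time: 35.7
tool_pos: [0.547, -0.0229, 0.0656]
tcp_rot: [-0.42, 3.113, 0.0]
wrist_force: [-0.2, -0.6, -0.2]
width: 0.879
grip_force: 0.0
time: 36.5
tool_pos: [0.5462, -0.0229, 0.1897]
tcp_rot: [0.42, -3.112, -0.0]
wrist_force: [0.0, 0.7, -0.1]
width: 0.936
grip_force: 0.0
grey (195, 386, 130, 66) [ 0.7787 -0.0274] 1.498 [65, 125]
grey (149, 311, 63, 75) [ 0.7185 -0.1193] -0.391 [38, 97]
grey (39, 241, 70, 63) [ 0.6695 -0.2199] 0.857 [58, 62]
grey (64, 211, 87, 78) [ 0.6307 -0.1868] 0.868 [63, 64]
grey (275, 151, 93, 193) [ 0.5931 -0.0109] 0.269 [77, 179]
orange (580, 299, 60, 91) [0.6093 0.3042] -0.15 [55, 89]
orange (481, 286, 74, 87) [0.624  0.1855] -0.074 [55, 83]
orange (527, 175, 96, 106) [0.515 0.199] 0.05 [55, 89]
orange (156, 0, 73, 40) [ 0.4374 -0.1555] -1.367 [27, 55]
(149, 312, 62, 61) [ 0.65036566 -0.10018262] -0.55099475 [23, 64]
(276, 155, 91, 189) [ 0.56149384 -0.01942693] 0.26952505 [55, 129]
shift [-30.1 222.8 217.6] turn z 12.51 | tilt fix deg x,y [ 0.06 -0.16] yaw 1.839 q6 -1.93 t 36.5
```

View pics/w6.png

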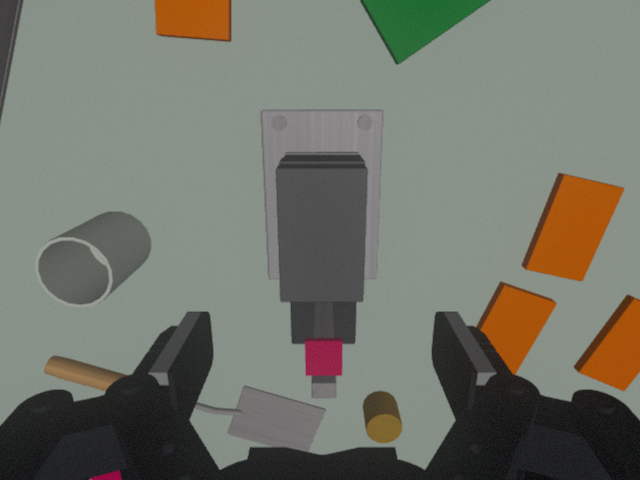

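Three plates are stacked squarely, with the top at (321,234). Next is the thin plate at (575,226).

```bash
python3 -m inch '[-6,44.5,0,0,0,0,72,-6,44.5,0,0,0,0,72,-6,44.5,0,0,0,0,72,-6,44.5,0,0,0,0,72,-6,44.5,0,0,0,6.25,72,0,0,0,0,0,6.25,72,0,0,0,0,0,0,72,0,0,0,0,0,0,72]'; python3 -m inch '[0,0,30,0,0,0,72,0,0,40,0,0,0,72,0,0,40,0,0,0,72,0,0,40,0,0,0,72,0,0,30,0,0,0,72,0,0,15,0,0,0,72,0,0,5,0,0,0,72,0,0,0,0,0,0,72]'
python3 - <<'E'
from h import *
go(.515,.1995,-.0285,np.pi/2+.05)
E
```

```text
time: 37.35
tool_pos: [0.516, 0.199, 0.1891]
tcp_rot: [0.083, -3.138, 0.002]
wrist_force: [0.6, -0.0, 0.4]
width: 0.848
grip_force: 0.0
time: 38.15
tool_pos: [0.5171, 0.199, -0.0093]
tcp_rot: [0.078, -3.14, 0.0]
wrist_force: [0.2, 0.7, -0.1]
width: 0.843
grip_force: 0.0
shift [ 2.1  0.6 19.2] turn z -0.01 | tilt fix deg x,y [-0.01 -0.02] yaw 1.621 q6 -1.3 t 38.1
```

```bash
python3 -m inch '[2,0.5,8,0,0,0,72,0,0,5,0,0,0,72,0,0,3,0,0,0,72,0,0,2,0,0,0,72,0,0,1,0,0,0,72,0,0,0,0,0,0,66,0,0,0,0,0,0,66,0,0,0,0,0,0,66]'; python3 -m inch '[0,0,0,0,0,0,45,0,0,0,0,0,0,45,0,0,0,0,0,0,45,0,0,0,0,0,0,45,0,0,0,0,0,0,45,0,0,0,0,0,0,45,0,0,0,0,0,0,45,0,0,0,0,0,0,45]' 60
```

```text
time: 38.95
tool_pos: [0.515, 0.2, -0.0281]
tcp_rot: [-0.079, 3.14, 0.0]
wrist_force: [-0.6, -0.1, -0.1]
width: 0.771
grip_force: 0.0
time: 39.75
tool_pos: [0.5155, 0.2002, -0.0275]
tcp_rot: [-0.079, 3.139, 0.001]
wrist_force: [-1.9, -0.0, 5.8]
width: 0.626
grip_force: 63.4
```

```bash
python3 -m inch '[0,0,-5,0,0,0,45,0,0,-15,0,0,0,45,0,0,-25,0,0,0,45,0,0,-30,0,0,0,45,0,0,-30,0,0,0,45,0,0,-20,0,0,0,45,0,0,-10,0,0,-6.25,45,0,0,0,0,0,-6.25,45]' 80
python3 - <<'E'
from h import *
go(.547,-.0225,.082,np.pi/2+.268)
E
```

```text
time: 40.55
tool_pos: [0.5166, 0.2005, 0.1101]
tcp_rot: [-0.426, 3.108, 0.001]
wrist_force: [-0.6, -0.2, -0.2]
width: 0.623
grip_force: 83.7
shift [  30.9 -223.    27.9] turn z 0.27 | tilt fix deg x,y [0.02 0.29] yaw 1.844 q6 -1.52 t 40.5
```

```bash
python3 -m inch '[15,-37,0,0,0,0,45,16,-37,0,0,0,0,45,0,-37,0,0,0,0,45,0,-37,0,0,0,0,45,0,-37,0,0,0,0,45,0,-38,0,0,0,0,45,0,0,0,0,0,0,45,0,0,0,0,0,0,45]'; python3 -m inch '[0,0,10,0,0,0,45,0,0,8,0,0,0,45,0,0,4,0,0,0,45,0,0,2,0,0,0,45,0,0,0,0,0,0,45,0,0,0,0,0,0,45,0,0,0,0,0,0,45,0,0,0,0,0,0,45]'
python3 - <<'E'
from h import *
go(.547,-.0225,.082,np.pi/2+.268)
E
```

```text
time: 41.35
tool_pos: [0.5439, -0.024, 0.1072]
tcp_rot: [-0.417, 3.114, 0.001]
wrist_force: [-0.3, 0.4, 0.1]
width: 0.618
grip_force: 83.8
time: 42.15
tool_pos: [0.5439, -0.0227, 0.0827]
tcp_rot: [0.421, -3.113, -0.001]
wrist_force: [-2.2, 1.5, 4.2]
width: 0.622
grip_force: 84.4
shift [-3.  -0.6  0.7] turn z 0.04 | tilt fix deg x,y [ 0.03 -0.  ] yaw 1.84 q6 -1.93 t 42.1
```

```bash
python3 -m inch '[0,0,-3,0,0,0,45,-3,0,0,0,0,0,45,0,0,1,0,0,0,45,0,0,1.5,0,0,0,45,0,0,0.5,0,0,0,45,0,0,0,0,0,0,45,0,0,0,0,0,0,60,0,0,0,0,0,0,75]'; python3 -m inch '[0,0,0,0,0,0,80,0,0,-10,0,0,0,80,0,0,-25,0,0,0,80,0,0,-30,0,0,0,80,0,0,-30,0,0,0,80,0,0,-13,0,0,0,80,0,0,0,0,0,0,80,0,0,0,0,0,0,80]'
python3 - <<'E'
from look import *
I,p,o=look("w7")
for c in blobs(mask(I,"orange"),1500,30000):
    if 200<c.mean(0)[0][0]<420: print(cv2.boundingRect(c),*rect("w",c,.12,p))
go(.626,.186,-.0285,np.pi/2-.073);go(.406,-.162,-.0285,np.pi/2+.195)
E
```

```text
time: 42.95
tool_pos: [0.5468, -0.0225, 0.0825]
tcp_rot: [0.42, -3.113, -0.0]
wrist_force: [0.1, 0.4, -0.1]
width: 0.853
grip_force: 0.0
time: 43.75
tool_pos: [0.5465, -0.0225, 0.19]
tcp_rot: [0.42, -3.113, -0.0]
wrist_force: [-1.0, 0.9, -1.1]
width: 0.94
grip_force: 0.0
grey (196, 385, 129, 67) [ 0.7791 -0.0269] 1.501 [66, 124]
grey (290, 306, 66, 38) [0.661  0.0093] -1.302 [39, 61]
grey (38, 240, 71, 64) [ 0.6695 -0.22  ] 0.857 [59, 62]
grey (65, 210, 86, 79) [ 0.6315 -0.1858] 0.832 [64, 64]
orange (580, 298, 60, 91) [0.6093 0.3043] -0.153 [55, 89]
orange (481, 286, 74, 87) [0.6243 0.1856] -0.073 [55, 84]
orange (275, 166, 94, 138) [ 0.5824 -0.0133] 0.269 [80, 129]
orange (155, 0, 74, 39) [ 0.4376 -0.1553] -1.365 [26, 55]
(275, 166, 94, 138) [ 0.54697931 -0.02296693] 0.26855743 [55, 88]
shift [-133.1  179.5  217.4] turn z 19.56 | tilt fix deg x,y [ 0.05 -0.14] yaw 1.839 q6 -1.93 t 43.8
shift [171.3 -97.7 217.9] turn z 4.2 | tilt fix deg x,y [ 0.05 -0.14] yaw 1.839 q6 -1.93 t 43.8
```

The stack is centred to a millimetre. The last thin plate will be the one at (.406,-.162).

```bash
python3 -m inch '[34.2,-19.5,0,0,0,0,72,34.2,-19.5,0,0,0,0,72,34.2,-19.5,0,0,0,0,72,34.2,-19.5,0,0,0,0,72,34.2,-19.5,0,0,0,0,72,0,0,0,0,0,4.2,72,0,0,0,0,0,0,72,0,0,0,0,0,0,72]'
python3 - <<'E'
from look import *
I,p,o=look("w8")
b=min((x for x in o if x[0]=="orange"),key=lambda x:np.hypot(*(x[1]-[.406,-.162])))
go(*b[1],-.0285,np.pi/2+b[2])
E
```

```text
time: 44.6
tool_pos: [0.4073, -0.1614, 0.1893]
tcp_rot: [0.308, -3.125, -0.002]
wrist_force: [-0.4, 0.5, -0.9]
width: 0.843
grip_force: 0.0
grey (212, 377, 67, 71) [ 0.6332 -0.1911] -0.037 [65, 82]
grey (0, 369, 85, 71) [ 0.6623 -0.4055] -0.745 [32, 124]
grey (167, 307, 58, 73) [ 0.5636 -0.2541] -0.457 [36, 90]
grey (1, 135, 184, 205) [ 0.4851 -0.3545] -0.143 [138, 159]
orange (290, 144, 65, 102) [ 0.4061 -0.162 ] 0.196 [54, 89]
shift [  1.3  -0.6 218.1] turn z 0.08 | tilt fix deg x,y [ 0.07 -0.08] yaw 1.768 q6 -2.2 t 44.6
```

```bash
python3 -m inch '[1,-0.5,30,0,0,0,72,0,0,40,0,0,0,72,0,0,40,0,0,0,72,0,0,40,0,0,0,72,0,0,30,0,0,0,72,0,0,15,0,0,0,72,0,0,5,0,0,0,72,0,0,0,0,0,0,72]';python3 -m inch '[0,0,8,0,0,0,72,0,0,5,0,0,0,72,0,0,2,0,0,0,72,0,0,2,0,0,0,72,0,0,1,0,0,0,72,0,0,0,0,0,0,66,0,0,0,0,0,0,66,0,0,0,0,0,0,66]'; python3 -m inch '[0,0,0,0,0,0,45,0,0,0,0,0,0,45,0,0,0,0,0,0,45,0,0,0,0,0,0,45,0,0,0,0,0,0,45,0,0,0,0,0,0,45,0,0,0,0,0,0,45,0,0,0,0,0,0,45]' 60
```

```text
time: 45.45
tool_pos: [0.4067, -0.1617, -0.0101]
tcp_rot: [0.309, -3.125, -0.002]
wrist_force: [-1.0, 0.2, 0.1]
width: 0.84
grip_force: 0.0
time: 46.25
tool_pos: [0.4072, -0.1626, -0.0271]
tcp_rot: [-0.306, 3.126, -0.0]
wrist_force: [-0.4, 0.3, -0.3]
width: 0.774
grip_force: 0.0
time: 47.05
tool_pos: [0.4073, -0.1627, -0.0265]
tcp_rot: [-0.306, 3.127, -0.0]
wrist_force: [-2.0, 1.5, 5.8]
width: 0.625
grip_force: 61.4
```

```bash
python3 -m inch '[0,0,-5,0,0,0,45,0,0,-15,0,0,0,45,0,0,-25,0,0,0,45,0,0,-30,0,0,0,45,0,0,-30,0,0,0,45,0,0,-25,0,0,0,45,0,0,-15,0,0,-4.2,45,0,0,0,0,0,0,45]' 80
python3 - <<'E'
from h import *
go(.547,-.0225,.093,np.pi/2+.268)
E
```

```text
time: 47.85
tool_pos: [0.4091, -0.1635, 0.1204]
tcp_rot: [-0.42, 3.108, -0.005]
wrist_force: [-0.2, -0.4, -0.5]
width: 0.611
grip_force: 83.6
shift [-170.3   99.4   27.8] turn z 0.03 | tilt fix deg x,y [-0.21  0.25] yaw 1.839 q6 -2.28 t 47.9
```

```bash
python3 -m inch '[-28,20,0,0,0,0,45,-28,20,0,0,0,0,45,-28,20,0,0,0,0,45,-28,20,0,0,0,0,45,-28,19,0,0,0,0,45,-20,0,0,0,0,0,45,-10,0,0,0,0,0,45,0,0,0,0,0,0,45]'; python3 -m inch '[0,0,10,0,0,0,45,0,0,8,0,0,0,45,0,0,4,0,0,0,45,0,0,2,0,0,0,45,0,0,0,0,0,0,45,0,0,0,0,0,0,45,0,0,0,0,0,0,45,0,0,0,0,0,0,45]'
python3 - <<'E'
from h import *
go(.547,-.0225,.093,np.pi/2+.268)
E
```

```text
time: 48.65
tool_pos: [0.5448, -0.0218, 0.1165]
tcp_rot: [0.42, -3.112, -0.0]
wrist_force: [-0.7, -0.3, -0.4]
width: 0.619
grip_force: 83.7
time: 49.45
tool_pos: [0.5444, -0.0223, 0.0938]
tcp_rot: [0.42, -3.113, 0.0]
wrist_force: [-3.8, -1.2, 3.8]
width: 0.615
grip_force: 84.2
shift [-2.5 -0.9  0.8] turn z 0.0 | tilt fix deg x,y [-0.01 -0.02] yaw 1.839 q6 -1.93 t 49.5
```

```bash
python3 -m inch '[0,0,-3,0,0,0,45,-2.5,-0.5,0,0,0,0,45,0,0,1,0,0,0,45,0,0,1.5,0,0,0,45,0,0,0.5,0,0,0,45,0,0,0,0,0,0,45,0,0,0,0,0,0,60,0,0,0,0,0,0,75]'; python3 -m inch '[0,0,0,0,0,0,80,0,0,-10,0,0,0,80,0,0,-25,0,0,0,80,0,0,-30,0,0,0,80,0,0,-20,0,0,0,80,0,0,-10,0,0,0,80,0,0,0,0,0,0,80,0,0,0,0,0,0,80]'
python3 - <<'E'
from look import *
I,p,o=look("w9")
for c in blobs(mask(I,"orange"),1500,30000):
    if 200<c.mean(0)[0][0]<420: print(cv2.boundingRect(c),*rect("w",c,.13,p))
S=viewer.read_camera("scene");a=cv2.resize(S[200:320,220:370],(480,384),interpolation=2)
cv2.imwrite("pics/c9.png",np.hstack([a,cv2.resize(I[100:420,20:420],(320,256))[:,:].copy() if 0 else cv2.copyMakeBorder(cv2.resize(I[100:420,20:420],(320,256)),0,128,0,0,0)])[:,:,::-1])
h,s,v=cv2.split(cv2.cvtColor(I,cv2.COLOR_RGB2HSV))
go(.635,-.189,.03,np.pi/2+.268)
E
```

```text
time: 50.25
tool_pos: [0.547, -0.0218, 0.0934]
tcp_rot: [0.42, -3.113, -0.0]
wrist_force: [0.6, 0.3, -0.2]
width: 0.854
grip_force: 0.0
time: 51.05
tool_pos: [0.5467, -0.0218, 0.1881]
tcp_rot: [0.42, -3.113, -0.0]
wrist_force: [-0.1, -0.4, -0.8]
width: 0.938
grip_force: 0.0
grey (195, 386, 129, 66) [ 0.7791 -0.0268] 1.504 [66, 124]
grey (149, 311, 63, 75) [ 0.7182 -0.1172] -0.38 [33, 97]
grey (36, 240, 71, 64) [ 0.6694 -0.2203] 0.856 [59, 62]
grey (61, 210, 88, 79) [ 0.631 -0.187] 0.866 [65, 65]
orange (581, 299, 59, 91) [0.6093 0.3044] -0.149 [55, 89]
orange (481, 286, 74, 87) [0.6239 0.1856] -0.074 [55, 83]
orange (273, 168, 99, 145) [ 0.5874 -0.0111] 0.269 [83, 136]
(273, 168, 99, 145) [ 0.54689838 -0.02225006] 0.26853335 [55, 89]
shift [ -41.8 -185.   156.7] turn z 0.02 | tilt fix deg x,y [ 0.06 -0.15] yaw 1.839 q6 -1.92 t 51.1
```

View pics/c9.png

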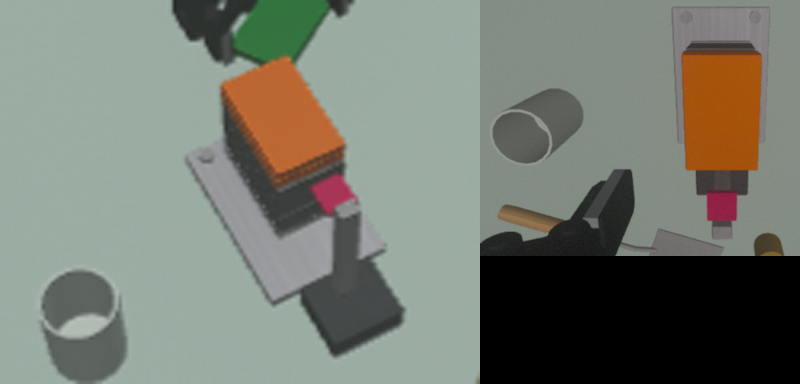

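The stack top sits level with the pink blade, and the clean cup stands at crop (83,325). Going over the cup.

```bash
python3 -m inch '[0,-37,-5,0,0,0,85,-10,-37,-5,0,0,0,85,-10,-37,-5,0,0,0,85,-11,-37,-5,0,0,0,85,-11,-37,0,0,0,0,85,0,0,0,0,0,0,85,0,0,0,0,0,0,85,0,0,0,0,0,0,85]'
python3 - <<'E'
from h import *
p=viewer.camera_params("wrist");I=viewer.read_camera("wrist");cv2.imwrite("pics/w10.png",I[:,:,::-1]);np.savez("w10.npz",K=p["K"],W=p["world_to_cam"])
g=cv2.cvtColor(I,cv2.COLOR_RGB2GRAY)
e=cv2.HoughCircles(cv2.GaussianBlur(g,(5,5),1),cv2.HOUGH_GRADIENT,1,40,param1=80,param2=25,minRadius=28,maxRadius=60)
for u,v,r in (e[0] if e is not None else []): print((u,v,r),onz("w",(u,v),.075,p).round(4), "rad", np.linalg.norm(onz("w",(u+r,v),.075,p)-onz("w",(u,v),.075,p)).round(4))
go(.635,-.189,.0315,np.pi/2+.268)
E
```

```text
time: 51.95
tool_pos: [0.6357, -0.1881, 0.2073]
tcp_rot: [0.42, -3.111, -0.003]
wrist_force: [-0.1, 0.4, -0.8]
width: 0.996
grip_force: 0.0
(np.float32(317.5), np.float32(208.5), np.float32(35.4)) [ 0.634  -0.1921  0.075 ] rad 0.0267
shift [  0.9  -1.1 176.2] turn z 0.06 | tilt fix deg x,y [ 0.08 -0.09] yaw 1.84 q6 -2.17 t 52.0
```

View pics/w10.png

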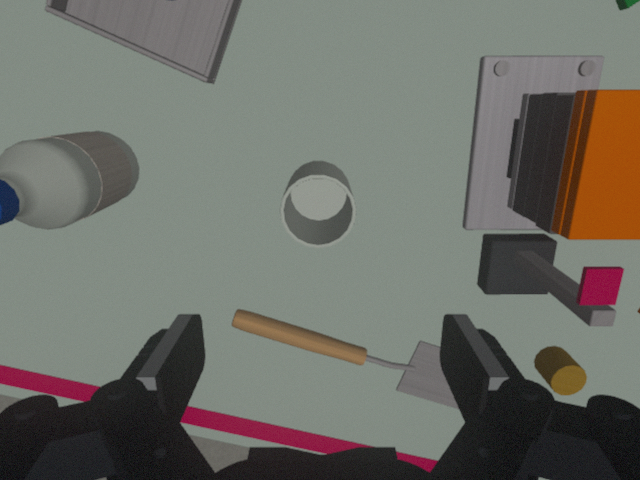

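The cup rim spans (281–355, 175–246), so its centre is about (.635,-.191). Descending on it.

```bash
python3 -m inch '[1.5,-2.5,25,0,0,0,85,0,0,30,0,0,0,85,0,0,30,0,0,0,85,0,0,30,0,0,0,85,0,0,30,0,0,0,85,0,0,20,0,0,0,85,0,0,10,0,0,0,85,0,0,0,0,0,0,85]' 40; python3 -m inch '[0,0,0,0,0,0,45,0,0,0,0,0,0,45,0,0,0,0,0,0,45,0,0,0,0,0,0,45,0,0,0,0,0,0,45,0,0,0,0,0,0,45,0,0,0,0,0,0,45,0,0,0,0,0,0,45]' 40;  python3 - <<'E'
from h import *
t,r,s=tool();go(t[0],t[1],.20)
E
```

```text
time: 52.8
tool_pos: [0.6343, -0.1905, 0.0321]
tcp_rot: [0.421, -3.11, -0.002]
wrist_force: [-0.9, -0.5, -0.5]
width: 0.993
grip_force: 0.0
time: 53.6
tool_pos: [0.6378, -0.1921, 0.0365]
tcp_rot: [-0.42, 3.11, -0.002]
wrist_force: [-0.7, 1.8, 5.9]
width: 0.65
grip_force: 42.1
shift [  -0.5   -0.3 -163.5] turn z 0 | tilt fix deg x,y [-0.09  0.19] yaw 1.839 q6 -2.17 t 53.6
```

```bash
python3 -m inch '[0,0,-10,0,0,0,45,0,0,-20,0,0,0,45,0,0,-30,0,0,0,45,0,0,-40,0,0,0,45,0,0,-40,0,0,0,45,0,0,-25,0,0,0,45,0,0,0,0,0,0,45,0,0,0,0,0,0,45]' 50
python3 - <<'E'
from h import *
go(.547,-.0225,.1625,np.pi/2+.268)
p=viewer.camera_params("wrist");I=viewer.read_camera("wrist");cv2.imwrite("pics/w11.png",I[:,:,::-1])
E
```

```text
time: 54.4
tool_pos: [0.6363, -0.1922, 0.1997]
tcp_rot: [-0.42, 3.112, -0.002]
wrist_force: [0.7, 0.7, -1.2]
width: 0.642
grip_force: 52.9
shift [ 41.2 187.3  36.9] turn z 0.01 | tilt fix deg x,y [-0.07  0.09] yaw 1.839 q6 -2.17 t 54.4
```

View pics/w11.png

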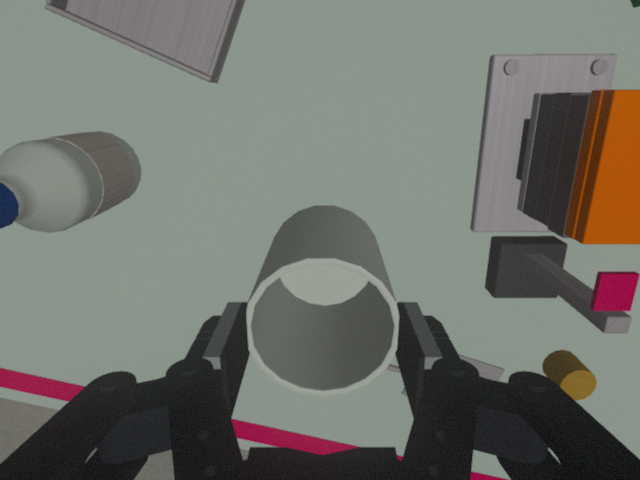

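The cup is held upright. Its rim spans (247–400, 259–394), with its centre near (323.5,326).

Run:
```python
from h import *
p=viewer.camera_params("wrist");t,r,s=tool()
for z in(.237,.241):
    c=onz("w",(323.5,326.5),z,p);a=onz("w",(247,326.5),z,p);b=onz("w",(400,326.5),z,p)
    print(z,c.round(4),"tool-frame offset mm",(r.inv().apply(c-t)*1000).round(1),"diam",np.linalg.norm(a-b).round(4))
go(.547,-.0225,.1625)
```

```text
0.237 [ 0.6329 -0.1923  0.237 ] tool-frame offset mm [  2.5   0.2 -39.1] diam 0.0553
0.241 [ 0.6306 -0.1929  0.241 ] tool-frame offset mm [  4.9   0.2 -43.1] diam 0.0536
shift [ 40.2 186.6  35.5] turn z 0 | tilt fix deg x,y [ 0.03 -0.06] yaw 1.839 q6 -2.17 t 54.5
```

```bash
python3 -m inch '[7,31,0,0,0,0,45,7,31,0,0,0,0,45,7,31,0,0,0,0,45,6,31,0,0,0,0,45,6,31,0,0,0,0,45,6,31.5,0,0,0,0,45,0,0,0,0,0,0,45,0,0,0,0,0,0,45]'; python3 -m inch '[0,0,8,0,0,0,45,0,0,8,0,0,0,45,0,0,6,0,0,0,45,0,0,5,0,0,0,45,0,0,3,0,0,0,45,0,0,2,0,0,0,45,0,0,0,0,0,0,45,0,0,0,0,0,0,45]'
python3 - <<'E'
from h import *
go(.547,-.0225,.1615,np.pi/2+.268)
E
```

```text
time: 55.25
tool_pos: [0.5475, -0.0219, 0.1967]
tcp_rot: [0.422, -3.11, -0.0]
wrist_force: [-0.0, -0.4, -1.4]
width: 0.644
grip_force: 53.1
time: 56.05
tool_pos: [0.5492, -0.0224, 0.1669]
tcp_rot: [-0.42, 3.113, -0.0]
wrist_force: [0.2, 0.8, 0.7]
width: 0.643
grip_force: 53.1
shift [2.1 0.5 5.4] turn z 0.02 | tilt fix deg x,y [-0.01  0.03] yaw 1.839 q6 -1.93 t 56.0
```

```bash
python3 -m inch '[1,0,1,0,0,0,45,0,0,1,0,0,0,45,0,0,1,0,0,0,45,0,0,0,0,0,0,45,0,0,0,0,0,0,45,0,0,0,0,0,0,45,0,0,0,0,0,0,45,0,0,0,0,0,0,45]'; python3 -m inch '[0,0,1,0,0,0,45,0,0,0.5,0,0,0,45,0,0,0,0,0,0,45,0,0,0,0,0,0,45,0,0,0,0,0,0,45,0,0,0,0,0,0,45,0,0,0,0,0,0,45,0,0,0,0,0,0,45]'
```

```text
time: 56.85
tool_pos: [0.5496, -0.0226, 0.1665]
tcp_rot: [-0.42, 3.109, -0.001]
wrist_force: [-2.7, 0.6, 9.0]
width: 0.645
grip_force: 54.2
time: 57.65
tool_pos: [0.55, -0.0226, 0.1664]
tcp_rot: [-0.42, 3.108, -0.001]
wrist_force: [-4.3, 1.4, 15.1]
width: 0.644
grip_force: 54.8
```

Contact has been felt. I'll ease off, open slowly and retreat.

```bash
python3 -m inch '[0,0,-1.5,0,0,0,45,0,0,-1.5,0,0,0,45,0,0,0,0,0,0,45,0,0,0,0,0,0,45,0,0,0,0,0,0,55,0,0,0,0,0,0,65,0,0,0,0,0,0,75,0,0,0,0,0,0,85]'; python3 -m inch '[0,0,0,0,0,0,85,0,0,-10,0,0,0,85,0,0,-20,0,0,0,85,0,0,-30,0,0,0,85,0,0,-30,0,0,0,85,0,0,-20,0,0,0,85,0,0,0,0,0,0,85,0,0,0,0,0,0,85]'
python3 - <<'E'
from h import *
I=viewer.read_camera("wrist");p=viewer.camera_params("wrist");S=viewer.read_camera("scene")
np.savez("w12.npz",K=p["K"],W=p["world_to_cam"])
cv2.imwrite("pics/c12.png",np.hstack([cv2.resize(S[180:340,130:370],(480,320)),cv2.resize(I[80:400,160:480],(320,320))])[:,:,::-1])
E
```

```text
time: 58.45
tool_pos: [0.5473, -0.0227, 0.1643]
tcp_rot: [0.42, -3.112, -0.0]
wrist_force: [0.5, -0.7, 0.6]
width: 0.996
grip_force: 0.0
time: 59.25
tool_pos: [0.5482, -0.0227, 0.2755]
tcp_rot: [-0.42, 3.112, -0.0]
wrist_force: [-0.0, -0.6, -0.4]
width: 0.993
grip_force: 0.0
```

View pics/c12.png

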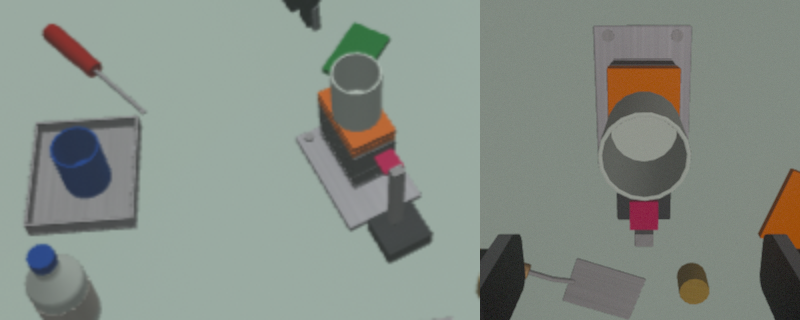

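The white cup stands on the stack with its rim centre at wrist pixel (325,235). The blue cup is upright in the tray. One last check of the numbers.

Run:
```python
from h import *
d=np.load("w12.npz");p={"K":d["K"],"world_to_cam":d["W"]}
c=onz("w",(325,235.5),.205,p);print(c, np.linalg.norm(c[:2]-[.547,-.0225]),np.linalg.norm(onz("w",(280,235.5),.205,p)-onz("w",(370,235.5),.205,p)))
b=onz("w",(325,218),.133,p);print("inner floor",b)
```

```text
[ 0.54537089 -0.021622    0.205     ] 0.0018506438222608732 0.05491774431093742
inner floor [ 0.55399455 -0.01867537  0.133     ]
```

```bash
python3 -c "
from workcell import job;print(job.finish_job())"
```

```text
the job is handed in; nothing more can be done
None
```

Handed in: the used cup is upright in the tray, 3 thick and 2 thin spacers are stacked level with the 130 mm mark, and the clean cup stands about 2 mm off the centre of the stack by my last measurement; the hand-in returned no score.

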